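# Lock the riser's levelling screw with its jam nut

### The job

The levelling screw of the little wooden riser is already set to the right height; lock it there. First flip the hinged fork fully down over the flat blade on top of the screw, so that the screw is held, then swing the jam nut's lever clockwise (seen from above) until you feel it pull up firmly tight, without forcing it past that. Leave the fork down and the nut tight, do not turn the screw out of its setting, and leave everything else where it stands.

Things in the scene. Friction and masses are not known exactly. Their poses are not given: they have to be found in the camera images.
- riser: Fixed wooden riser shelf, plate 170 x 380 mm, top 45 mm above the table. Origin: on the vertical axis of its levelling screw, at table height; +x away from the robot at yaw 0, z up. The plate reaches 85 mm to +x and -x, 80 mm to -y, 300 mm to +y. A 135 mm high pegboard with hooks stands on it 205 to 300 mm along +y, a dice cup and a tin 120 to 205 mm along +y.
- screw_top (a point): Top of the screw's blade, a flat steel tongue on the screw axis: 30 mm long (along the riser's x), 6 mm thick, top 88 mm above the table. Below it on the screw: a steel hexagon jam nut 36 mm wide, 50 to 64 mm above the table, with the lever; then a dark spring washer 44 mm wide.
- keeper_hinge (a point): Centre of the fork's hinge pin, 65 mm to -x of the screw axis in the riser's frame, 82 mm above the table; the pin runs along the riser's y. Two steel ears, 44 mm wide in all, carry it, up to 89 mm above the table.
- keeper_pad (a point): On the outer face of the fork's pressing plate, 60 mm from the hinge; the face lies 12.5 mm off the hinge centre. Aluminium fork, 85 mm long; plate 24 mm wide, 30 to 85 mm from the hinge; two prongs under it (slot 8 mm) straddle the blade. Open, the face looks to -x: push it over to +x and down. Down, it is level, 94.5 mm above the table, this point 5 mm to -x of the screw axis.
- keeper (a joint): Angle of the fork, rad: 0 fully down over the blade (a hard stop), 1.57 upright. Stiff hinge (0.06 N m): it stays where it is left, so it must be pushed all the way down with 2 to 10 N near its tip.
- lever_knob (a point): Centre of the black upright grip pin on the jam nut's lever: 15 mm in diameter, free from 66 to 100 mm above the table, this point at 82 mm, 50 mm from the screw axis. The lever under it is 12 mm wide, top 62 mm above the table. It starts to the riser's +y side of the screw (within 0.3 rad) and moves on a level circle about the axis; clockwise from above, over the riser's +x side, tightens.
- screw (a joint): Angle of the levelling screw from its setting, rad, clockwise positive. It must stay within 0.2 always and within 0.15 at the end. If the fork is not down, the nut drags the screw round with it. With the fork down it has a play of about 0.08 either way.
- washer (a joint): Squeeze of the spring washer, rad of nut turn; 0 while the nut is loose. The nut meets it after 0.7 to 1.9 rad of turn, where cannot be seen. Push needed at the pin along the circle: 4.5 N loose, a jump to 7 N on meeting, then 6 N more per 0.1 rad (13 N at 0.1, 19 N at 0.2). 0.1 to 0.2 is tight, over 0.25 (22 N) overtightened. Let go, it springs back to about 0.11 and holds; turned back, it loosens.
- dice_cup: wooden dice cup, 68 mm wide, 82 mm tall, standing on the riser. Origin: centre of its underside. A bystander, to be left alone.
- candle_tin: flat round metal candle tin, 52 mm wide, 28 mm tall, on the riser. Origin: centre of its underside. A bystander, to be left alone.
- jam_jar: empty glass jam jar with twist cap, 70 mm wide, 90 mm tall, on the table right of the riser. Origin: centre of its underside. A bystander, to be left alone.
- cap_tray: shallow chrome tray 100 x 130 x 18 mm on the table. Origin: centre of its underside. A bystander, to be left alone.
- bottle_cap: brass bottle cap, 30 mm wide, 7 mm tall, in the tray. Origin: centre of its underside. A bystander, to be left alone.
- mug: white mug, 80 mm wide, 90 mm tall, on the table. Origin: centre of its underside. A bystander, to be left alone.

How it is judged:
By the outcome, as a careful person would: the job done as asked, in the order asked, and still so for the second after the job is handed in, with the robot touching nothing.
It also fails if it takes over 64 s, if anything falls off the work surface, if the arm or the gripper's body presses on something with over 40 N, if the wrist force passes 120 N, or if a joint passes its speed limit or range.

### The arm

A 7-joint arm with a two-finger parallel gripper is mounted at the origin on the work surface. World frame = base frame: x ahead of the robot, y to its left, z up, the work surface at z = 0. Lengths are in mm, angles in degrees, forces in N, time in s.
With the tool pointing down it reaches from about 425 to 950 mm from the base axis. Payload 4.7 kg.
Tool frame: the origin (TCP) lies where the fingers leave the gripper's body, on its centre line; the fingertips stand 73 mm ahead of it and the grasp point (between the pads) lies 54 mm ahead of it (env.hold_point_z is the distance from the TCP to the grasp point, in mm); y points along the fingers, x is the direction in which the jaws open and shut, and the axes are right-handed (so a half turn about y gives the same grasp; the last joint's range is limited). The gripper opens to 85 mm and grips with 20 to 120 N. Pads are 22 mm wide; open, the fingers measure 114 mm over their backs; the gripper's body (76 mm by 85 mm) begins 54 mm behind the grasp point. The pads swing forward as they close: fully open they stand 13 mm farther back than shut.
Start: joints at [62.916, 26.849, -2.785, 87.806, 1.381, 65.374, -4.715], TCP at [289.869, -609.604, 303.935] pointing down, gripper open.
Joint ranges: [-148.3, 148.3], [-19.14, 114.17], [-79.39, 73.82], [5.75, 140.21], [-59.74, 239.74], [12.07, 113.84], [-152.46, 152.46]. Speed limits (degrees/s): [147.25, 147.25, 180, 180, 180, 180, 180].

### API

Orientations are given as a 3x3 rotation matrix whose columns are the frame's x, y, z axes.
In Python, from cell import env gives the robot as it stands.
- The arm moves only by the tool jog_arm, never from a script. Its argument "increments" is a list of rows, each a list of 5 numbers: the shift along the tool's x, y, z in m, then the turn about the tool's y in rad, then the opening, from 0 (shut) to 1 (fully open). A call has 1 to 5 rows; each row is the pose to reach, as a shift and turn from the pose measured when the call began, along the tool's axes at that moment; what a row does not reach only later rows make up. A row lasts 1/8 s, in which the tool goes at most 62.5 mm and 10.7 degrees, less where a joint would pass 70% of its speed; a pose out of reach is approached as far as the arm can. A call with a gripper value outside its range is refused whole. The fingers move at their own pace and stop on an object; the grip force is fixed at half the most. Time passes only in rows, so rows that repeat a pose let the fingers close. It gives the time, the measured TCP pose, the force and the opening at its end, in the units of the state.
- env.read_state(): the state, without advancing time (a new reading comes with each control period).
- env.grab_frame(name): name is "scene" or "top" or "wrist"; returns a dict with "image" (384x512x3 uint8, red, green, blue), "K" (3x3 intrinsics, pixels), "R" (3x3) and "t" (3): a world point X has camera coordinates R X + t; the wrist camera has in their place "mount" (4x4, takes a point from camera to tool coordinates, whose origin is the TCP and whose axes are the tool frame's). Camera axes: x right, y down, z forward; pixel columns grow to the right and rows downward; lengths in mm; the calibration is good to about 2 mm. The wrist camera is an equidistant fisheye: a pixel r from the principal point sees the ray r / f radians off the axis. A picture is of the moment at which its call begins: read the wrist's pose just before it. There is no depth.
- env.close_job(): hands the job in, once; it reports no verdict.
The state is a dict: "time": time; "joints": joint angles; "joint_velocities": joint speeds; "effort": joint torques, N m; "ee_pos": TCP position; "ee_rot": TCP orientation; "force": force on the tool from outside, world axes, zero at the start; "ft_torque": the same for the moment, N m; "opening": finger opening in mm.
Only numpy, scipy, OpenCV 4.12 (cv2) and the standard library are available. Lean on these libraries where they do the work, as an engineer would, in place of code of your own. Each camera call takes 0.05 s, during which the arm holds its last target.

## Working session

There is one attempt and no reset: what is moved stays moved. The work goes in short steps, Python scripts to look and compute and a tool call to move; the robot and the scene stay as the last step left them, time stands still between calls to the robot, and variables do not carry over. Pictures are saved under pics/ and viewed, and the job is handed in when it is done.

Besides the shell and the picture viewer there is one more tool, called after "Emit:" as name(argument=value, ...) on one line, values as JSON. jog_arm: Moves the arm, as the interface text tells. Its arguments: {"type":"object","properties":{"increments":{"type":"array"}},"required":["increments"]}

```bash
ls; mkdir -p pics; python3 - <<'E'
from cell import env
import cv2,numpy as np
s=env.read_state(); print(s['time'],s['ee_pos'],np.round(s['ee_rot'],3),s['force'],s['opening'])
for n in ['scene','top','wrist']:
    f=env.grab_frame(n); cv2.imwrite(f'pics/{n}0.png',f['image'][:,:,::-1]); print(n,f['K'].tolist(),f.get('R'),f.get('t'),f.get('mount'))
E
```

```text
pics
0.0 [ 289.62913919 -609.20514175  302.86365094] [[ 0.429 -0.001  0.903]
 [-0.903  0.002  0.429]
 [-0.002 -1.    -0.   ]] [0.64377979 0.9453745  0.04102535] 85.36421920487392
scene [[395.24914915855936, 0.0, 255.55063204102072], [0.0, 395.24914915855936, 192.5970700688605], [0.0, 0.0, 1.0]] [[ 0.80552943  0.59250382 -0.00784637]
 [ 0.37601104 -0.52134446 -0.76603894]
 [-0.45797166  0.61411658 -0.64274628]] [-382.71598238 -166.36905872 1278.3308955 ] None
top [[376.41893228020894, 0.0, 262.62251705619383], [0.0, 376.41893228020894, 187.15989807505568], [0.0, 0.0, 1.0]] [[-0.0145003  -0.99986474 -0.00776188]
 [-0.99608758  0.01512143 -0.08706823]
 [ 0.08717383  0.006469   -0.99617211]] [-87.40843256 527.06084384 939.01990201] None
wrist [[297.3186396354542, 0.0, 257.58660377605884], [0.0, 297.3186396354542, 192.94279703408796], [0.0, 0.0, 1.0]] None None [[ 9.99999825e-01  5.47841116e-04  2.24466502e-04 -6.67618043e-01]
 [-6.49565693e-05 -2.75325374e-01  9.61351098e-01 -6.97421837e+01]
 [ 5.88468982e-04 -9.61350944e-01 -2.75325291e-01  6.93960796e+01]
 [ 0.00000000e+00  0.00000000e+00  0.00000000e+00  1.00000000e+00]]
```

View pics/scene0.png

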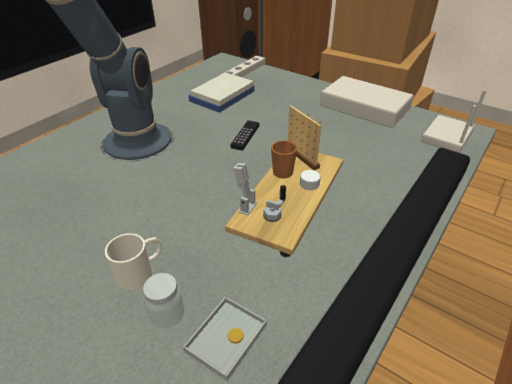

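View pics/top0.png

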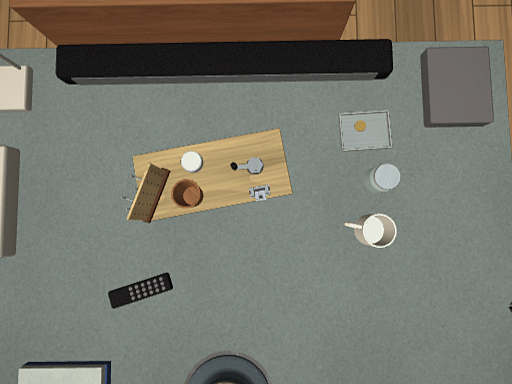

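View pics/wrist0.png

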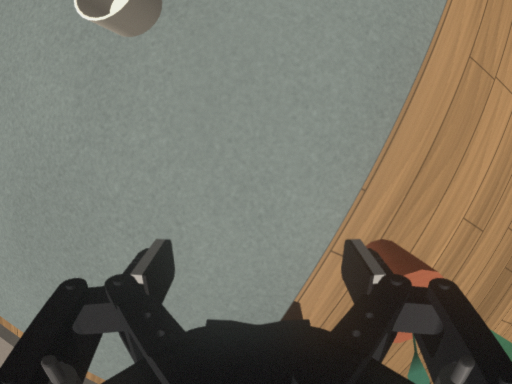

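```bash
cat > h.py <<'E'
from cell import env
import cv2,numpy as np
def ray(f,uv,z):
    K,R,t=f['K'],f['R'],f['t']; d=R.T@np.linalg.inv(K)@np.array([uv[0],uv[1],1.]); c=-R.T@t
    return c+d*(z-c[2])/d[2]
def proj(f,X):
    p=f['K']@(f['R']@np.array(X,float)+f['t']); return p[:2]/p[2]
def mrays(fs,uvs):
    A=np.zeros((3,3));b=np.zeros(3)
    for f,uv in zip(fs,uvs):
        d=f['R'].T@np.linalg.inv(f['K'])@np.array([uv[0],uv[1],1.]);d/=np.linalg.norm(d);c=-f['R'].T@f['t'];P=np.eye(3)-np.outer(d,d);A+=P;b+=P@c
    return np.linalg.solve(A,b)
E
python3 - <<'E'
from h import *
f=env.grab_frame('top'); g=env.grab_frame('scene')
a=f['image'][115:225,125:300]; cv2.imwrite('pics/topz.png',cv2.resize(a,None,fx=4.5,fy=4.5,interpolation=cv2.INTER_CUBIC)[:,:,::-1])
a=g['image'][140:270,215:355]; cv2.imwrite('pics/scz.png',cv2.resize(a,None,fx=4.5,fy=4.5,interpolation=cv2.INTER_CUBIC)[:,:,::-1])
h=cv2.cvtColor(f['image'],cv2.COLOR_RGB2HSV)
m=cv2.inRange(h,(12,70,120),(28,255,255)); m[:100]=0; m[230:]=0;m[:,310:]=0
m=cv2.morphologyEx(m,cv2.MORPH_OPEN,np.ones((3,3)))
cs,_=cv2.findContours(m,cv2.RETR_EXTERNAL,cv2.CHAIN_APPROX_NONE)
c=max(cs,key=cv2.contourArea); hull=cv2.convexHull(c); print(cv2.approxPolyDP(hull,3,True)[:,0].tolist())
pts=np.array([ray(f,p,45)[:2] for p in c[:,0]],np.float32)
r=cv2.minAreaRect(pts);print(r,cv2.boxPoints(r))
E
```

```text
[[279, 128], [291, 193], [153, 219], [135, 173], [133, 156]]
((557.959228515625, 32.154266357421875), (169.46449279785156, 377.38616943359375), 10.030393600463867) [[ 441.65726  203.20541]
 [ 507.38687 -168.4126 ]
 [ 674.2612  -138.89688]
 [ 608.5316   232.72113]]
```

View pics/topz.png

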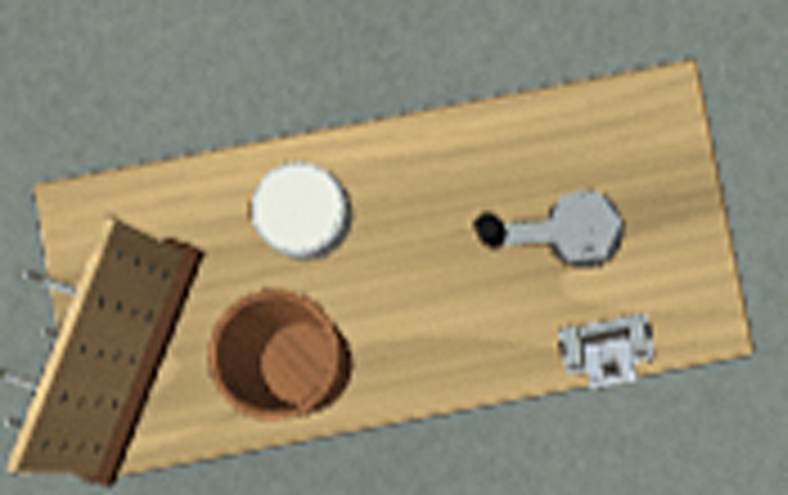

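View pics/scz.png

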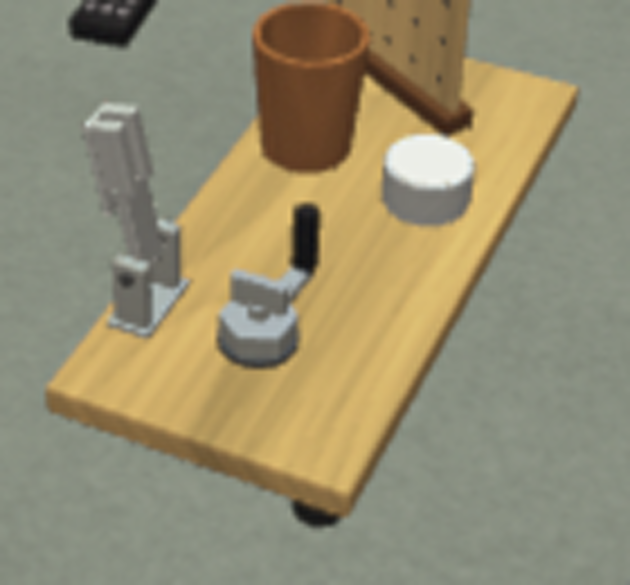

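```bash
python3 - <<'E'
from h import *
f=env.grab_frame('top'); g=env.grab_frame('scene')
T=lambda x,y:(x/4.5+125-.4,y/4.5+115-.4)
S=lambda x,y:(x/4.5+215-.4,y/4.5+140-.4)
o=np.array([577.1,-76.2]);a=np.radians(10.03);R=np.array([[np.cos(a),-np.sin(a)],[np.sin(a),np.cos(a)]])
def rz(X): return np.round(R.T@(X[:2]-o),1)
for n,p,z in [('nut',T(587,228),64),('pintop',T(488,230),100),('ear',T(606,340),89),('forktip',T(611,370),160)]:
    X=ray(f,p,z);print(n,X.round(1),rz(X))
for n,p,z in [('blade',S(260,285),88),('pintop',S(307,207),100),('forktip',S(112,110),167)]:
    X=ray(g,p,z);print(n,X.round(1),rz(X))
X=mrays([f,g],[T(488,230),S(307,209)]);print('pin',X,rz(X))
X=mrays([f,g],[T(611,368),S(112,112)]);print('fork',X,rz(X))
# pegboard-free check of plate corners
for p in [(279,128),(291,193)]:
    X=ray(f,p,45);print(X,rz(X))
s=env.read_state();print(s['time'])
E
```

```text
nut [576.4 -77.7  64. ] [-1.  -1.3]
pintop [570.8 -26.6 100. ] [ 2.5 49.9]
ear [512.9 -87.6  89. ] [-65.2  -0. ]
forktip [492.6 -90.9 160. ] [-85.8   0.2]
blade [579.8 -75.9  88. ] [ 2.8 -0.1]
pintop [572.3 -21.4 100. ] [ 4.8 54.8]
forktip [493.9 -84.6 167. ] [-83.4   6.3]
pin [572.35392839 -25.3515451  100.81357516] [ 4.2 50.9]
fork [494.78680835 -89.44179295 168.69549561] [-83.4   1.3]
[ 673.29479015 -138.95916407   45.        ] [ 83.8 -78.6]
[ 508.07937084 -165.81699939   45.        ] [-83.6 -76.2]
0.35
```

Emit:
jog_arm(increments=[[-0.045, 0, 0.04, 0.05, 0], [-0.09, 0, 0.08, 0.1, 0], [-0.135, 0, 0.12, 0.15, 0], [-0.18, 0, 0.165, 0.2, 0], [-0.22, 0, 0.205, 0.27, 0]])

```text
time: 0.98
ee_pos: [381.0, -320.6, 304.1]
ee_rot: [[0.171, 0.001, 0.985], [-0.985, -0.0, 0.171], [0.0, -1.0, 0.001]]
force: [2.0, -0.6, -0.2]
opening: 0.1
```

```bash
cat >> h.py <<'E'
o=np.array([576.8,-76.6]);al=np.radians(10.03);Rz=np.array([[np.cos(al),-np.sin(al)],[np.sin(al),np.cos(al)]])
def rep(target=None,yaw=None,tipz=None):
    """riser-frame report; target=(rx,ry,tipz) -> tool shift"""
    s=env.read_state();p=s['ee_pos'];R=s['ee_rot']
    r=Rz.T@(p[:2]-o); psi=np.degrees(np.arctan2(R[1,0],R[0,0]))
    fr=Rz.T@s['force'][:2]
    print('t',round(s['time'],2),'r',r.round(1),'tipz',round(p[2]-73,1),'yaw_riser',round(psi-10.03,1),'F_riser',fr.round(1),'Fz',round(s['force'][2],1),'open',round(s['opening'],1),'tilt',R[2].round(3))
    if target is not None:
        w=np.r_[o+Rz@np.array(target[:2],float),target[2]+73]
        print('shift tool',(R.T@(w-p)/1000).round(4), 'turn',None if yaw is None else round(-np.radians(((yaw+10.03-psi)+180)%360-180),3))
    return s
E
python3 -c "
from h import *
rep((-130,0,225),-90)"
```

```text
t 0.97 r [-235.3 -206.2] tipz 231.1 yaw_riser -90.2 F_riser [ 1.8 -0.9] Fz -0.2 open 0.1 tilt [ 0.    -1.     0.001]
shift tool [-0.2065  0.0061  0.1047] turn -0.003
```

Emit:
jog_arm(increments=[[-0.05, 0, 0.026, 0, 0], [-0.1, 0, 0.052, 0, 0], [-0.15, 0, 0.078, 0, 0], [-0.205, 0.02, 0.104, 0, 0], [-0.206, 0.06, 0.104, 0, 0]])

```text
time: 1.6
ee_pos: [450.7, -95.3, 245.5]
ee_rot: [[0.18, 0.007, 0.984], [-0.984, 0.0, 0.18], [0.001, -1.0, 0.007]]
force: [-0.3, -0.7, -0.2]
opening: 0.2
```

```bash
python3 -c "
from h import *
rep((-110,0,150),-90)
f=env.grab_frame('wrist');cv2.imwrite('pics/w1.png',f['image'][:,:,::-1])
f=env.grab_frame('scene');cv2.imwrite('pics/s1.png',cv2.resize(f['image'][80:290,150:400],None,fx=3,fy=2.8)[:,:,::-1])"
```

```text
t 1.6 r [-127.4    3.5] tipz 172.5 yaw_riser -89.7 F_riser [-0.4 -0.6] Fz -0.2 open 0.2 tilt [ 0.001 -1.     0.007]
shift tool [0.0036 0.0226 0.0172] turn 0.006
```

View pics/w1.png

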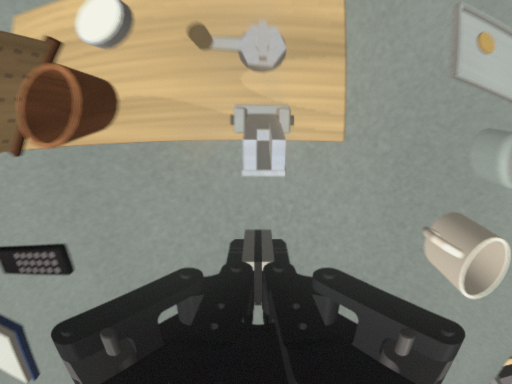

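View pics/s1.png

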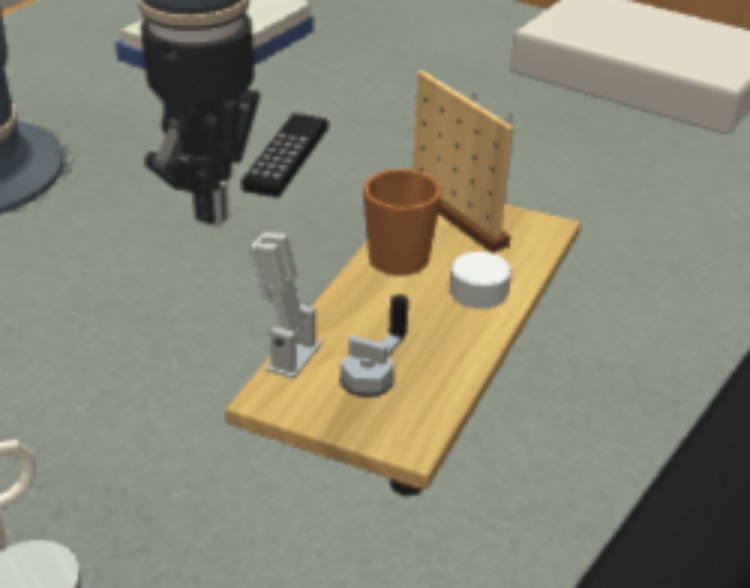

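Emit:
jog_arm(increments=[[0.0035, 0.013, 0.005, 0, 0], [0.0035, 0.026, 0.01, 0, 0], [0.0035, 0.026, 0.02, 0, 0], [0.0035, 0.026, 0.03, 0, 0], [0.0035, 0.0255, 0.039, 0, 0]])

```text
time: 2.33
ee_pos: [485.9, -95.1, 215.9]
ee_rot: [[0.174, -0.006, 0.985], [-0.985, 0.001, 0.174], [-0.002, -1.0, -0.006]]
force: [-1.8, -1.3, 0.6]
opening: -0.0
```

```bash
python3 -c "
from h import *
rep((-65.5,0,147.4),-90);rep((-42.5,0,141.4));rep((-26,0,132.4));rep((-12.6,0,118.4));"
```

```text
t 2.33 r [-92.8  -2.4] tipz 142.9 yaw_riser -90.0 F_riser [-2.  -0.9] Fz 0.6 open -0.0 tilt [-0.002 -1.    -0.006]
shift tool [-0.0024 -0.0046  0.0273] turn -0.0
t 2.33 r [-92.8  -2.4] tipz 142.9 yaw_riser -90.0 F_riser [-2.  -0.9] Fz 0.6 open -0.0 tilt [-0.002 -1.    -0.006]
shift tool [-0.0024  0.0012  0.0503] turn None
t 2.33 r [-92.8  -2.4] tipz 142.9 yaw_riser -90.0 F_riser [-2.  -0.9] Fz 0.6 open -0.0 tilt [-0.002 -1.    -0.006]
shift tool [-0.0024  0.0101  0.0668] turn None
t 2.33 r [-92.8  -2.4] tipz 142.9 yaw_riser -90.0 F_riser [-2.  -0.9] Fz 0.6 open -0.0 tilt [-0.002 -1.    -0.006]
shift tool [-0.0024  0.0241  0.0803] turn None
```

Emit:
jog_arm(increments=[[-0.002, -0.005, 0.008, 0, 0], [-0.002, -0.006, 0.018, 0, 0], [-0.002, -0.005, 0.028, 0, 0], [-0.002, -0.003, 0.038, 0, 0], [-0.002, 0.0, 0.048, 0, 0]])

```text
time: 2.95
ee_pos: [533.4, -84.6, 215.5]
ee_rot: [[0.174, -0.006, 0.985], [-0.985, 0.001, 0.174], [-0.002, -1.0, -0.006]]
force: [-1.8, 0.1, -0.9]
opening: 0.2
```

```bash
python3 -c "
from h import *
rep((-42.5,0,141.4),-90);rep((-26,0,132.4));rep((-12.6,0,118.4));
f=env.grab_frame('scene');cv2.imwrite('pics/s2.png',cv2.resize(f['image'][80:290,150:400],None,fx=3,fy=2.8)[:,:,::-1])"
```

```text
t 2.95 r [-44.1  -0.3] tipz 142.5 yaw_riser -90.0 F_riser [-1.8  0.4] Fz -0.9 open 0.2 tilt [-0.002 -1.    -0.006]
shift tool [-0.0003  0.001   0.0016] turn -0.0
t 2.95 r [-44.1  -0.3] tipz 142.5 yaw_riser -90.0 F_riser [-1.8  0.4] Fz -0.9 open 0.2 tilt [-0.002 -1.    -0.006]
shift tool [-0.0003  0.0099  0.0182] turn None
t 2.95 r [-44.1  -0.3] tipz 142.5 yaw_riser -90.0 F_riser [-1.8  0.4] Fz -0.9 open 0.2 tilt [-0.002 -1.    -0.006]
shift tool [-0.0003  0.0239  0.0316] turn None
```

View pics/s2.png

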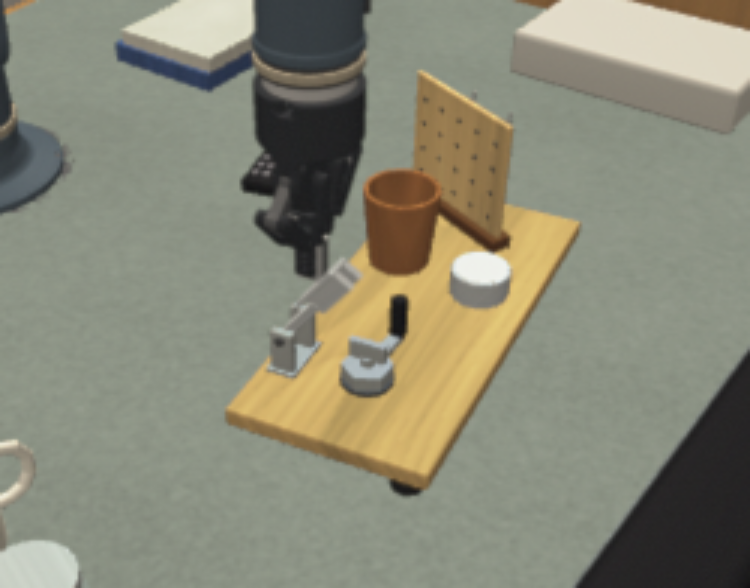

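The fork is about halfway over (tip near 345,270 in the crop), with the finger behind it. I'll continue.

Emit:
jog_arm(increments=[[0, 0.005, 0.01, 0, 0], [0, 0.01, 0.018, 0, 0], [0, 0.017, 0.026, 0, 0], [0, 0.024, 0.032, 0, 0], [0, 0.03, 0.036, 0, 0]])

```text
time: 3.62
ee_pos: [570.1, -77.8, 184.2]
ee_rot: [[0.175, -0.006, 0.985], [-0.985, 0.002, 0.175], [-0.003, -1.0, -0.005]]
force: [-0.7, -0.6, 0.2]
opening: 0.3
```

```bash
python3 -c "
from h import *
rep((-1,0,96),-90);rep((-1,0,94))"
```

```text
t 3.62 r [-6.8 -0. ] tipz 111.2 yaw_riser -90.0 F_riser [-0.8 -0.5] Fz 0.2 open 0.3 tilt [-0.003 -1.    -0.005]
shift tool [0.     0.0152 0.0059] turn 0.0
t 3.62 r [-6.8 -0. ] tipz 111.2 yaw_riser -90.0 F_riser [-0.8 -0.5] Fz 0.2 open 0.3 tilt [-0.003 -1.    -0.005]
shift tool [0.     0.0172 0.0059] turn None
```

Emit:
jog_arm(increments=[[0, 0.005, 0.002, 0, 0], [0, 0.009, 0.004, 0, 0], [0, 0.012, 0.006, 0, 0], [0, 0.014, 0.006, 0, 0], [0, 0.015, 0.006, 0, 0]])

```text
time: 4.25
ee_pos: [576.2, -76.7, 169.4]
ee_rot: [[0.175, -0.005, 0.985], [-0.985, 0.002, 0.175], [-0.003, -1.0, -0.004]]
force: [1.1, 0.1, 0.7]
opening: 0.1
```

```bash
python3 -c "
from h import *
rep((-1,0,94),-90)"
```

```text
t 4.25 r [-0.6  0. ] tipz 96.4 yaw_riser -90.0 F_riser [ 1.1 -0.1] Fz 0.7 open 0.1 tilt [-0.003 -1.    -0.004]
shift tool [ 0.      0.0024 -0.0004] turn 0.001
```

Nearly down. I'll press gently in small steps, watching Fz.

Emit:
jog_arm(increments=[[0, 0.001, 0, 0, 0], [0, 0.002, 0, 0, 0], [0, 0.0025, 0, 0, 0], [0, 0.0025, 0, 0, 0]])

```text
time: 4.75
ee_pos: [576.3, -76.7, 167.2]
ee_rot: [[0.175, -0.004, 0.985], [-0.985, 0.002, 0.175], [-0.003, -1.0, -0.004]]
force: [0.2, 0.4, 3.3]
opening: -0.4
```

```bash
python3 -c "
from h import *
rep((-1,0,93),-90)"
```

```text
t 4.75 r [-0.5 -0. ] tipz 94.2 yaw_riser -90.0 F_riser [0.3 0.4] Fz 3.3 open -0.4 tilt [-0.003 -1.    -0.004]
shift tool [-0.      0.0012 -0.0005] turn 0.0
```

Emit:
jog_arm(increments=[[0, 0.0008, 0, 0, 0], [0, 0.0015, 0, 0, 0], [0, 0.0015, 0, 0, 0]])

```text
time: 5.12
ee_pos: [576.3, -76.7, 167.1]
ee_rot: [[0.175, -0.004, 0.985], [-0.985, 0.001, 0.175], [-0.002, -1.0, -0.004]]
force: [-3.3, -0.1, 11.0]
opening: -0.1
```

```bash
python3 -c "
from h import *
rep((-1,0,93),-90)"
```

```text
t 5.12 r [-0.5  0. ] tipz 94.1 yaw_riser -90.0 F_riser [-3.2  0.4] Fz 11.0 open -0.1 tilt [-0.002 -1.    -0.004]
shift tool [ 0.      0.0011 -0.0005] turn 0.0
```

Emit:
jog_arm(increments=[[0, -0.015, 0, 0, 0], [0, -0.035, 0, 0, 0], [0, -0.06, 0, -0.18, 0], [0, -0.06, 0, -0.36, 0], [0, -0.06, 0, -0.54, 0]])

```text
time: 5.75
ee_pos: [576.6, -76.8, 227.9]
ee_rot: [[0.66, -0.003, 0.751], [-0.751, 0.001, 0.66], [-0.003, -1.0, -0.002]]
force: [0.7, -0.3, 0.3]
opening: -0.1
```

```bash
python3 -c "
from h import *
rep((-35,50,150),0)
f=env.grab_frame('scene');cv2.imwrite('pics/s3.png',cv2.resize(f['image'][80:290,150:400],None,fx=3,fy=2.8)[:,:,::-1])"
```

```text
t 5.75 r [-0.2 -0.2] tipz 154.9 yaw_riser -58.7 F_riser [ 0.7 -0.4] Fz 0.3 open -0.1 tilt [-0.003 -1.    -0.002]
shift tool [-0.061   0.0051 -0.0036] turn -1.025
```

View pics/s3.png

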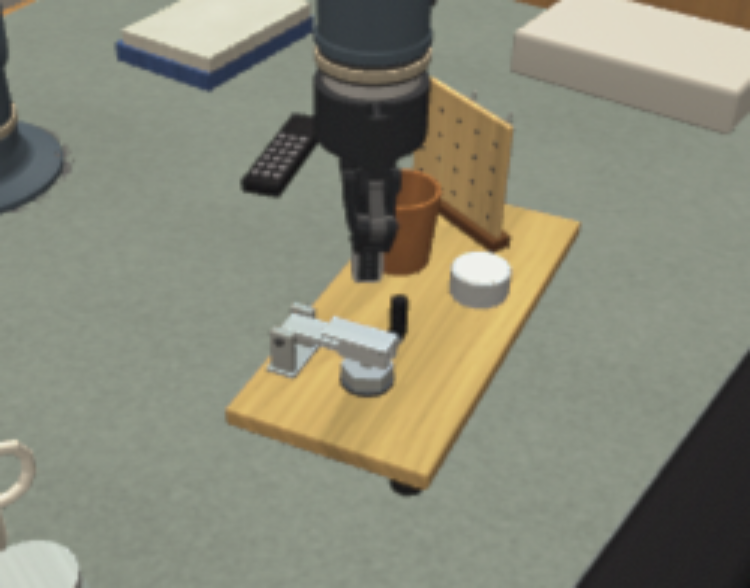

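Emit:
jog_arm(increments=[[-0.015, 0, -0.001, -0.18, 0], [-0.03, 0, -0.002, -0.36, 0], [-0.045, 0, -0.003, -0.54, 0], [-0.061, 0, -0.0036, -0.72, 0], [-0.061, 0, -0.0036, -0.9, 0]])

```text
time: 6.42
ee_pos: [532.6, -32.6, 228.1]
ee_rot: [[0.998, -0.004, -0.059], [0.059, 0.001, 0.998], [-0.004, -1.0, 0.001]]
force: [0.2, -0.2, 0.3]
opening: -0.2
```

```bash
python3 -c "
from h import *
rep((-35,50,72),0)"
```

```text
t 6.42 r [-35.9  51. ] tipz 155.1 yaw_riser -6.6 F_riser [ 0.1 -0.2] Fz 0.3 open -0.2 tilt [-0.004 -1.     0.001]
shift tool [ 0.0014  0.0831 -0.0011] turn -0.116
```

Emit:
jog_arm(increments=[[0.001, 0.03, -0.001, -0.03, 0], [0.001, 0.055, -0.001, -0.03, 0], [0.001, 0.078, -0.001, -0.03, 0], [0.001, 0.083, -0.001, -0.03, 0], [0.001, 0.083, -0.001, -0.03, 0]])

```text
time: 7.05
ee_pos: [533.5, -33.4, 145.5]
ee_rot: [[0.996, -0.004, -0.088], [0.088, 0.001, 0.996], [-0.004, -1.0, 0.002]]
force: [-0.4, 0.3, 0.0]
opening: -0.1
```

```bash
python3 -c "
from h import *
rep((-22,50,72),-4)
f=env.grab_frame('wrist');cv2.imwrite('pics/w4.png',f['image'][:,:,::-1])
f=env.grab_frame('scene');cv2.imwrite('pics/s4.png',cv2.resize(f['image'][80:290,150:400],None,fx=3,fy=2.8)[:,:,::-1])"
```

```text
t 7.05 r [-35.1  50.1] tipz 72.5 yaw_riser -5.0 F_riser [-0.3  0.4] Fz 0.0 open -0.1 tilt [-0.004 -1.     0.002]
shift tool [0.0131 0.0004 0.001 ] turn -0.017
```

View pics/w4.png

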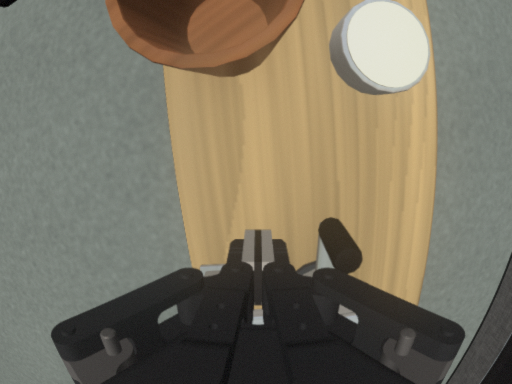

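View pics/s4.png

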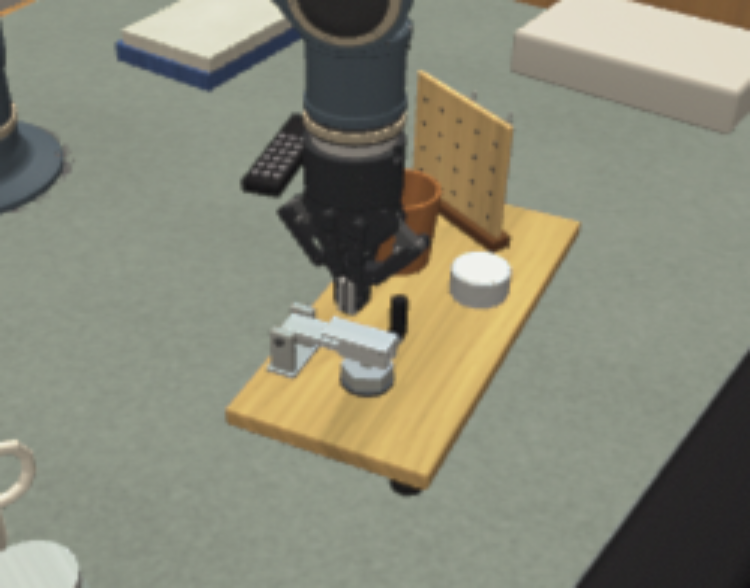

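Emit:
jog_arm(increments=[[0.005, 0, 0.001, 0, 0], [0.01, 0, 0.001, 0, 0], [0.014, 0, 0.001, 0, 0], [0.017, 0, 0.001, 0, 0], [0.018, 0, 0.001, 0, 0]])

```text
time: 7.78
ee_pos: [551.9, -30.7, 146.0]
ee_rot: [[0.996, -0.003, -0.088], [0.088, 0.001, 0.996], [-0.003, -1.0, 0.001]]
force: [-0.5, -0.3, 0.5]
opening: 0.1
```

```bash
cat >> h.py <<'E'
def arc(phis,d):
    s=env.read_state();p=s['ee_pos'];R=s['ee_rot']
    psi=np.degrees(np.arctan2(R[1,0],R[0,0]))-al*180/np.pi
    for ph in phis:
        a=np.radians(ph);q=50*np.array([np.cos(a),np.sin(a)])-d*np.array([np.sin(a),-np.cos(a)])
        w=np.r_[o+Rz@q,145]
        print(ph,(R.T@(w-p)/1000).round(4), 'turn',round(-np.radians(ph-90-psi),3))
def st(d=None):
    s=env.read_state();r=Rz.T@(s['ee_pos'][:2]-o);fr=Rz.T@s['force'][:2]
    n=np.linalg.norm(r);a0=np.arctan2(r[1],r[0])
    # pin angle, given contact offset d along tangent
    ph=None if d is None else a0-np.arctan2(d,50)
    psi=np.radians(np.degrees(np.arctan2(s['ee_rot'][1,0],s['ee_rot'][0,0])))-al
    t=np.array([np.cos(psi),np.sin(psi)]);rr=np.array([-t[1],t[0]])
    print('t',round(s['time'],2),'rad',n.round(1),'tcp ang',np.degrees(a0).round(1),'tan',round(float(np.sqrt(max(n*n-2500,0))),1),'phi',None if ph is None else np.degrees(ph).round(2),'yaw+90',np.degrees(psi).round(1)+90,'Fpush',-(fr@t).round(1),'Frad',(fr@rr).round(1),'Fz',s['force'][2].round(1),'tz',s['ft_torque'][2].round(2))
E
python3 -c "
from h import *
rep();st(20);arc([84,80,76],22)"
```

```text
t 7.78 r [-16.5  49.5] tipz 73.0 yaw_riser -5.0 F_riser [-0.6 -0.2] Fz 0.5 open 0.1 tilt [-0.003 -1.     0.001]
t 7.78 rad 52.2 tcp ang 108.5 tan 15.0 phi 86.65 yaw+90 85.0 Fpush 0.5 Frad -0.3 Fz 0.5 tz 0.06
84 [-0.0003  0.001   0.0025] turn 0.018
80 [0.0032 0.001  0.0038] turn 0.088
76 [0.0069 0.001  0.0049] turn 0.158
```

Emit:
jog_arm(increments=[[0.001, 0.001, 0.0007, 0, 0], [0.002, 0.001, 0.0007, 0, 0], [0.003, 0.001, 0.0007, 0, 0], [0.004, 0.001, 0.0007, 0, 0], [0.005, 0.001, 0.0007, 0, 0]])

```text
time: 8.4
ee_pos: [556.4, -29.3, 144.8]
ee_rot: [[0.996, -0.004, -0.089], [0.089, 0.001, 0.996], [-0.004, -1.0, 0.002]]
force: [-1.6, 1.3, -0.6]
opening: 0.1
```

```bash
python3 -c "
from h import *
rep();st(20)"
```

```text
t 8.4 r [-11.8  50.1] tipz 71.8 yaw_riser -4.9 F_riser [-1.4  1.5] Fz -0.6 open 0.1 tilt [-0.004 -1.     0.002]
t 8.4 rad 51.5 tcp ang 103.3 tan 12.3 phi 81.49 yaw+90 85.1 Fpush 1.5 Frad 1.4 Fz -0.6 tz -0.0
```

Emit:
jog_arm(increments=[[0.001, 0, 0, 0, 0], [0.002, 0, 0, 0, 0], [0.003, 0, 0, 0, 0]])

```text
time: 8.78
ee_pos: [558.8, -28.9, 144.7]
ee_rot: [[0.996, -0.005, -0.089], [0.089, 0.001, 0.996], [-0.005, -1.0, 0.002]]
force: [-5.6, 0.5, 1.9]
opening: -0.0
```

```bash
python3 -c "
from h import *
rep();st(20)
f=env.grab_frame('wrist');cv2.imwrite('pics/w5.png',cv2.resize(f['image'][180:320,180:440],None,fx=3,fy=3)[:,:,::-1])"
```

```text
t 8.78 r [-9.4 50.1] tipz 71.7 yaw_riser -4.9 F_riser [-5.4  1.4] Fz 1.9 open -0.0 tilt [-0.005 -1.     0.002]
t 8.78 rad 50.9 tcp ang 100.6 tan 9.8 phi 78.83 yaw+90 85.1 Fpush 5.5 Frad 1.0 Fz 1.9 tz 0.05
```

View pics/w5.png

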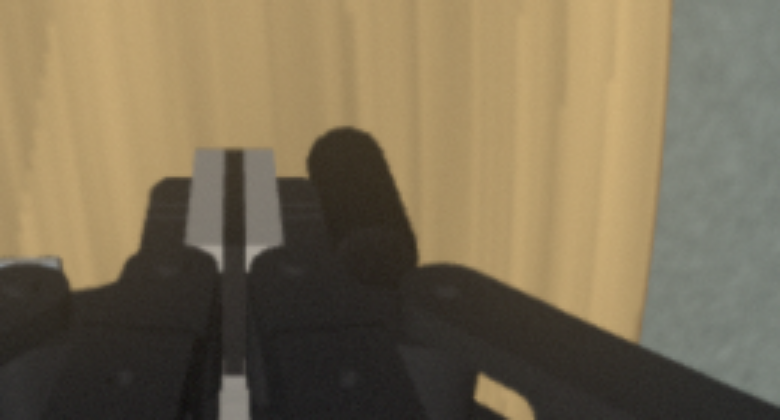

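```bash
python3 -c "
from h import *
arc([82,79,76,73,70],14)"
```

```text
82 [ 0.0022 -0.0003  0.0016] turn 0.054
79 [ 0.0048 -0.0003  0.0021] turn 0.106
76 [ 0.0075 -0.0003  0.0025] turn 0.158
73 [ 0.0102 -0.0003  0.0027] turn 0.211
70 [ 0.0129 -0.0003  0.0028] turn 0.263
```

Emit:
jog_arm(increments=[[0.0022, 0, 0.0016, 0.054, 0], [0.0048, 0, 0.0021, 0.106, 0], [0.0075, 0, 0.0025, 0.158, 0], [0.0102, 0, 0.0027, 0.211, 0], [0.0129, 0, 0.0028, 0.263, 0]])

```text
time: 9.45
ee_pos: [571.3, -25.1, 144.7]
ee_rot: [[0.985, -0.006, 0.175], [-0.175, 0.001, 0.985], [-0.006, -1.0, -0.0]]
force: [-4.4, 0.7, 2.8]
opening: 0.0
```

```bash
python3 -c "
from h import *
st(14);arc([67,64,61,58,55],14)"
```

```text
t 9.45 rad 51.8 tcp ang 86.1 tan 13.5 phi 70.44 yaw+90 69.9 Fpush 4.4 Frad -0.1 Fz 2.8 tz 0.01
67 [ 0.003  -0.0003  0.0009] turn 0.05
64 [ 0.0056 -0.0004  0.0014] turn 0.103
61 [ 0.0083 -0.0004  0.0018] turn 0.155
58 [ 0.011  -0.0004  0.0021] turn 0.208
55 [ 0.0138 -0.0004  0.0022] turn 0.26
```

Emit:
jog_arm(increments=[[0.003, 0, 0.0009, 0.05, 0], [0.0056, 0, 0.0014, 0.103, 0], [0.0083, 0, 0.0018, 0.155, 0], [0.011, 0, 0.0021, 0.208, 0], [0.0138, 0, 0.0022, 0.26, 0]])

```text
time: 10.07
ee_pos: [585.0, -25.0, 144.7]
ee_rot: [[0.906, -0.007, 0.424], [-0.424, 0.001, 0.906], [-0.007, -1.0, -0.002]]
force: [-4.5, 1.0, 1.7]
opening: 0.4
```

```bash
python3 -c "
from h import *
st(14);arc([53,51,49,48],14)
f=env.grab_frame('scene');cv2.imwrite('pics/s6.png',cv2.resize(f['image'][80:290,150:400],None,fx=3,fy=2.8)[:,:,::-1])"
```

```text
t 10.07 rad 52.2 tcp ang 70.9 tan 15.0 phi 55.28 yaw+90 54.9 Fpush 4.5 Frad -1.0 Fz 1.7 tz -0.04
53 [ 0.0021 -0.0004  0.0003] turn 0.033
51 [ 0.0038 -0.0004  0.0007] turn 0.068
49 [ 0.0056 -0.0004  0.001 ] turn 0.103
48 [ 0.0065 -0.0004  0.0011] turn 0.121
```

View pics/s6.png

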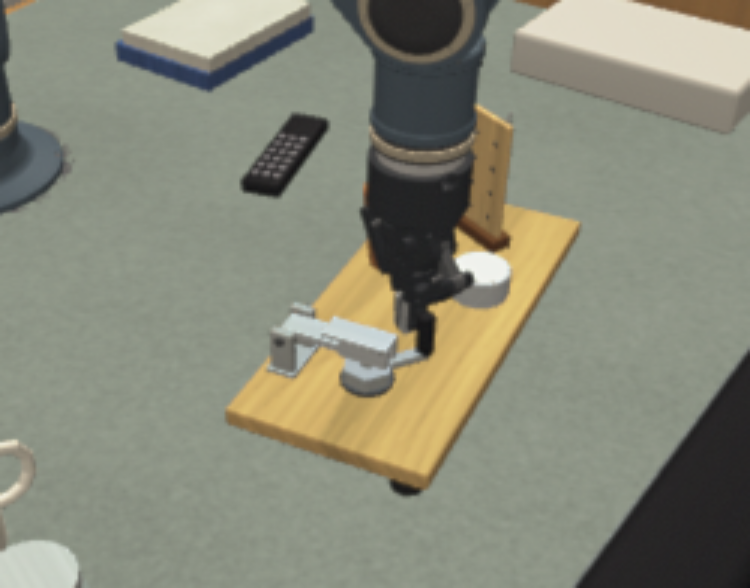

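Emit:
jog_arm(increments=[[0.0016, 0, 0.0003, 0.026, 0], [0.0029, 0, 0.0005, 0.051, 0], [0.0043, 0, 0.0008, 0.077, 0], [0.0056, 0, 0.001, 0.103, 0], [0.0068, 0, 0.0011, 0.125, 0]])

```text
time: 10.75
ee_pos: [592.2, -26.8, 144.7]
ee_rot: [[0.845, -0.006, 0.535], [-0.535, 0.001, 0.845], [-0.006, -1.0, -0.002]]
force: [-3.5, 2.9, 1.3]
opening: 0.0
```

```bash
python3 -c "
from h import *
st(14);arc([46,44,43,42,41,40],14)"
```

```text
t 10.75 rad 52.1 tcp ang 62.8 tan 14.8 phi 47.15 yaw+90 47.6 Fpush 4.5 Frad 0.6 Fz 1.3 tz 0.02
46 [ 0.0011 -0.0003  0.0001] turn 0.028
44 [ 0.0028 -0.0003  0.0005] turn 0.063
43 [ 0.0037 -0.0003  0.0006] turn 0.081
42 [ 0.0046 -0.0003  0.0008] turn 0.098
41 [ 0.0055 -0.0003  0.001 ] turn 0.116
40 [ 0.0064 -0.0003  0.0011] turn 0.133
```

Emit:
jog_arm(increments=[[0.0014, 0, 0.0002, 0.032, 0], [0.0028, 0, 0.0005, 0.063, 0], [0.0041, 0, 0.0007, 0.09, 0], [0.0053, 0, 0.001, 0.112, 0], [0.0064, 0, 0.0011, 0.133, 0]])

```text
time: 11.38
ee_pos: [598.4, -29.0, 144.7]
ee_rot: [[0.766, -0.006, 0.643], [-0.643, 0.002, 0.766], [-0.005, -1.0, -0.002]]
force: [-2.8, 3.5, 2.1]
opening: 0.0
```

```bash
python3 -c "
from h import *
st(14);arc([37,34,33],14)"
```

```text
t 11.38 rad 52.2 tcp ang 55.5 tan 15.2 phi 39.85 yaw+90 39.9 Fpush 4.3 Frad 0.9 Fz 2.1 tz 0.01
37 [ 0.0026 -0.0003  0.0003] turn 0.051
34 [ 0.0053 -0.0003  0.0008] turn 0.104
33 [ 0.0062 -0.0003  0.001 ] turn 0.121
```

Emit:
jog_arm(increments=[[0.0013, 0, 0.0002, 0.026, 0], [0.0026, 0, 0.0003, 0.051, 0], [0.0039, 0, 0.0006, 0.077, 0], [0.0052, 0, 0.0008, 0.102, 0], [0.0062, 0, 0.001, 0.121, 0]])

```text
time: 12.0
ee_pos: [604.1, -32.1, 144.8]
ee_rot: [[0.681, -0.005, 0.732], [-0.732, 0.002, 0.682], [-0.005, -1.0, -0.002]]
force: [-1.3, 4.9, 0.2]
opening: 0.1
```

```bash
python3 -c "
from h import *
st(14);arc([26],14)"
```

```text
t 12.0 rad 52.2 tcp ang 48.5 tan 15.1 phi 32.82 yaw+90 32.9 Fpush 4.5 Frad 2.4 Fz 0.2 tz 0.01
26 [ 0.0061 -0.0003  0.001 ] turn 0.121
```

Emit:
jog_arm(increments=[[0.0013, 0, 0.0002, 0.026, 0], [0.0026, 0, 0.0003, 0.051, 0], [0.0039, 0, 0.0006, 0.077, 0], [0.0052, 0, 0.0008, 0.102, 0], [0.0061, 0, 0.001, 0.121, 0]])

```text
time: 12.62
ee_pos: [609.3, -35.8, 144.8]
ee_rot: [[0.587, -0.004, 0.809], [-0.809, 0.002, 0.587], [-0.004, -1.0, -0.002]]
force: [-1.0, 5.3, 0.1]
opening: -0.4
```

```bash
python3 -c "
from h import *
st(14);arc([19],14)"
```

```text
t 12.62 rad 52.2 tcp ang 41.5 tan 15.0 phi 25.81 yaw+90 25.900000000000006 Fpush 4.9 Frad 2.3 Fz 0.1 tz 0.05
19 [ 0.0061 -0.0002  0.001 ] turn 0.121
```

Emit:
jog_arm(increments=[[0.0013, 0, 0.0002, 0.026, 0], [0.0026, 0, 0.0003, 0.051, 0], [0.0039, 0, 0.0006, 0.077, 0], [0.0052, 0, 0.0008, 0.102, 0], [0.0061, 0, 0.001, 0.121, 0]])

```text
time: 13.25
ee_pos: [614.0, -39.8, 144.8]
ee_rot: [[0.484, -0.004, 0.875], [-0.875, 0.003, 0.484], [-0.004, -1.0, -0.002]]
force: [0.2, 6.3, 0.4]
opening: 0.2
```

```bash
python3 -c "
from h import *
st(14);arc([12],14)"
```

```text
t 13.25 rad 52.3 tcp ang 34.7 tan 15.3 phi 19.04 yaw+90 18.900000000000006 Fpush 5.4 Frad 3.2 Fz 0.4 tz 0.06
12 [ 0.0063 -0.0002  0.001 ] turn 0.121
```

Emit:
jog_arm(increments=[[0.0013, 0, 0.0002, 0.026, 0], [0.0026, 0, 0.0003, 0.051, 0], [0.0039, 0, 0.0006, 0.077, 0], [0.0052, 0, 0.0008, 0.102, 0], [0.0062, 0, 0.001, 0.121, 0]])

```text
time: 13.88
ee_pos: [617.8, -43.6, 144.8]
ee_rot: [[0.374, -0.004, 0.927], [-0.927, 0.004, 0.374], [-0.005, -1.0, -0.002]]
force: [-0.8, 7.2, 0.7]
opening: -0.3
```

```bash
python3 -c "
from h import *
st(14);arc([5],14)"
```

```text
t 13.88 rad 52.6 tcp ang 28.8 tan 16.5 phi 13.12 yaw+90 11.900000000000006 Fpush 7.0 Frad 1.9 Fz 0.7 tz -0.0
5 [ 0.0074 -0.0003  0.0009] turn 0.121
```

Emit:
jog_arm(increments=[[0.0015, 0, 0, 0.01, 0], [0.0022, 0, 0.0002, 0.02, 0], [0.003, 0, 0.0003, 0.035, 0]])

```text
time: 14.25
ee_pos: [619.0, -45.0, 144.8]
ee_rot: [[0.341, -0.005, 0.94], [-0.94, 0.006, 0.341], [-0.007, -1.0, -0.003]]
force: [-2.0, 7.3, 0.1]
opening: 0.1
```

```bash
python3 -c "
from h import *
st(14);arc([5],14)"
```

```text
t 14.25 rad 52.8 tcp ang 26.8 tan 16.8 phi 11.18 yaw+90 9.900000000000006 Fpush 7.5 Frad 0.6 Fz 0.1 tz -0.01
5 [ 0.0057 -0.0003  0.0005] turn 0.086
```

Emit:
jog_arm(increments=[[0.0015, 0, 0, 0.01, 0], [0.0022, 0, 0.0002, 0.02, 0], [0.003, 0, 0.0003, 0.03, 0]])

```text
time: 14.62
ee_pos: [619.9, -46.1, 144.7]
ee_rot: [[0.313, -0.006, 0.95], [-0.95, 0.007, 0.313], [-0.009, -1.0, -0.003]]
force: [-2.5, 7.1, 0.9]
opening: -0.0
```

```bash
python3 -c "
from h import *
st(14);st(15)"
```

```text
t 14.62 rad 52.8 tcp ang 25.2 tan 17.0 phi 9.57 yaw+90 8.200000000000003 Fpush 7.6 Frad -0.1 Fz 0.9 tz 0.06
t 14.62 rad 52.8 tcp ang 25.2 tan 17.0 phi 8.51 yaw+90 8.200000000000003 Fpush 7.6 Frad -0.1 Fz 0.9 tz 0.06
```

Emit:
jog_arm(increments=[[0.0015, 0, 0, 0.01, 0], [0.0022, 0, 0.0002, 0.02, 0], [0.003, 0, 0.0003, 0.03, 0], [0.003, 0, 0.0003, 0.03, 0]])

```text
time: 15.12
ee_pos: [620.8, -47.3, 144.8]
ee_rot: [[0.284, -0.007, 0.959], [-0.959, 0.009, 0.284], [-0.011, -1.0, -0.004]]
force: [-2.1, 7.2, 1.7]
opening: -0.1
```

```bash
python3 -c "
from h import *
st(14)"
```

```text
t 15.12 rad 52.9 tcp ang 23.6 tan 17.2 phi 7.99 yaw+90 6.5 Fpush 7.5 Frad 0.0 Fz 1.7 tz -0.03
```

Emit:
jog_arm(increments=[[0.0015, 0, 0, 0.01, 0], [0.0022, 0, 0.0002, 0.02, 0], [0.003, 0, 0.0003, 0.03, 0], [0.0032, 0, 0.0003, 0.03, 0]])

```text
time: 15.62
ee_pos: [621.6, -48.3, 144.8]
ee_rot: [[0.256, -0.008, 0.967], [-0.967, 0.012, 0.256], [-0.013, -1.0, -0.005]]
force: [-2.6, 8.1, 1.5]
opening: 0.1
```

```bash
python3 -c "
from h import *
st(14)
f=env.grab_frame('scene');cv2.imwrite('pics/s7.png',cv2.resize(f['image'][80:290,150:400],None,fx=3,fy=2.8)[:,:,::-1])
f=env.grab_frame('top');cv2.imwrite('pics/t7.png',cv2.resize(f['image'][115:225,200:325],None,fx=5,fy=5)[:,:,::-1])"
```

```text
t 15.62 rad 53.0 tcp ang 22.3 tan 17.6 phi 6.63 yaw+90 4.799999999999997 Fpush 8.5 Frad -0.4 Fz 1.5 tz 0.05
```

View pics/s7.png

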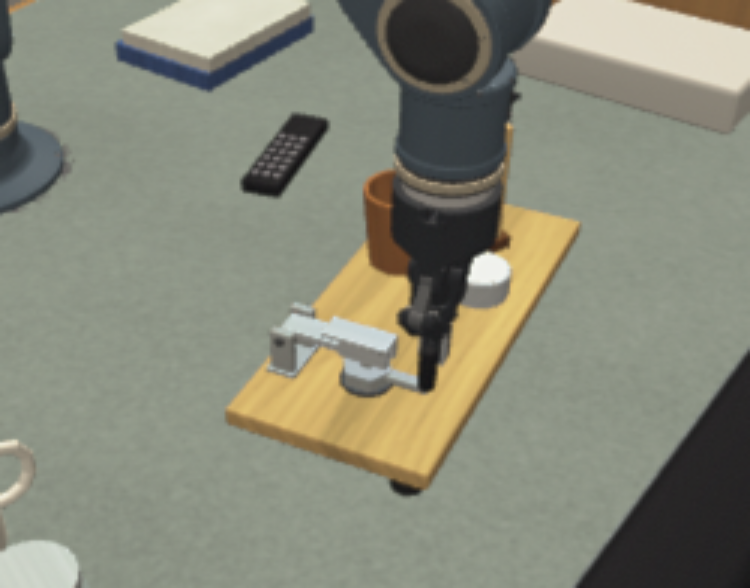

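View pics/t7.png

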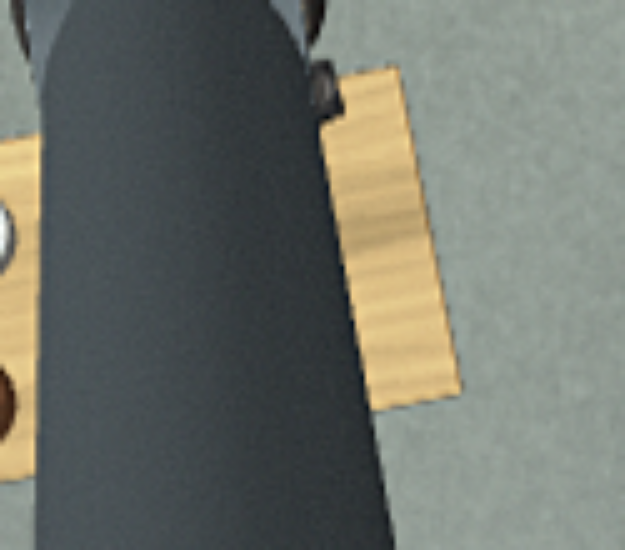

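Emit:
jog_arm(increments=[[0.002, 0, 0, 0.005, 0], [0.003, 0, 0.0002, 0.015, 0], [0.0035, 0, 0.0003, 0.025, 0], [0.0035, 0, 0.0003, 0.025, 0]])

```text
time: 16.23
ee_pos: [622.4, -49.5, 144.8]
ee_rot: [[0.232, -0.01, 0.973], [-0.973, 0.014, 0.232], [-0.016, -1.0, -0.006]]
force: [-3.0, 8.4, 1.6]
opening: -0.5
```

```bash
python3 -c "
from h import *
st(14)"
```

```text
t 16.23 rad 53.0 tcp ang 20.7 tan 17.6 phi 5.02 yaw+90 3.4000000000000057 Fpush 8.9 Frad -1.0 Fz 1.6 tz -0.04
```

Emit:
jog_arm(increments=[[0.002, 0, 0, 0.005, 0], [0.003, 0, 0.0002, 0.015, 0], [0.0038, 0, 0.0003, 0.025, 0], [0.0038, 0, 0.0003, 0.025, 0]])

```text
time: 16.73
ee_pos: [623.1, -50.8, 144.8]
ee_rot: [[0.208, -0.011, 0.978], [-0.978, 0.017, 0.208], [-0.019, -1.0, -0.007]]
force: [-2.6, 8.3, 2.1]
opening: -0.0
```

```bash
python3 -c "
from h import *
st(14)"
```

```text
t 16.73 rad 53.0 tcp ang 19.1 tan 17.6 phi 3.42 yaw+90 2.0 Fpush 8.7 Frad -0.8 Fz 2.1 tz -0.0
```

```bash
python3 -c "
from h import *
f=env.grab_frame('scene');cv2.imwrite('pics/s8.png',cv2.resize(f['image'][180:230,230:310],None,fx=9,fy=9,interpolation=cv2.INTER_CUBIC)[:,:,::-1])
for ph in [0,5,10,15]:
  a=np.radians(ph);q=o+Rz@(50*np.array([np.cos(a),np.sin(a)]))
  print(ph,[((proj(f,[*q,z])-[230,180])*9).round(0) for z in (62,66,100)])
f=env.grab_frame('wrist');cv2.imwrite('pics/w8.png',cv2.resize(f['image'][180:320,180:440],None,fx=3,fy=3)[:,:,::-1])"
```

```text
0 [array([546., 336.]), array([547., 325.]), array([554., 225.])]
5 [array([552., 325.]), array([553., 314.]), array([559., 214.])]
10 [array([556., 314.]), array([557., 303.]), array([564., 203.])]
15 [array([559., 303.]), array([560., 291.]), array([567., 192.])]
```

View pics/s8.png

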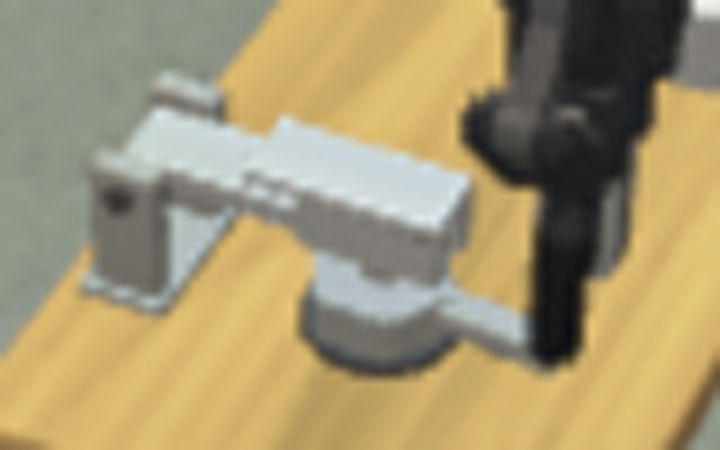

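View pics/w8.png

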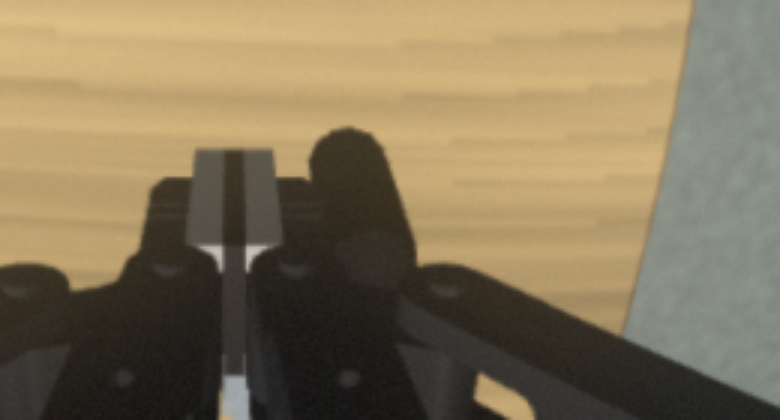

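Emit:
jog_arm(increments=[[0.002, 0, 0, 0.005, 0], [0.003, 0, 0.0002, 0.015, 0], [0.004, 0, 0.0003, 0.025, 0], [0.004, 0, 0.0003, 0.025, 0]])

```text
time: 17.32
ee_pos: [623.8, -52.1, 144.8]
ee_rot: [[0.185, -0.012, 0.983], [-0.983, 0.02, 0.185], [-0.022, -1.0, -0.008]]
force: [-3.4, 8.9, 1.7]
opening: -0.2
```

```bash
python3 -c "
from h import *
st(14)"
```

```text
t 17.32 rad 53.0 tcp ang 17.5 tan 17.7 phi 1.83 yaw+90 0.5999999999999943 Fpush 9.3 Frad -1.7 Fz 1.7 tz -0.02
```

```bash
python3 -c "
from h import *
s=env.read_state()
for k in ('joints','effort','force','ft_torque','joint_velocities'): print(k,np.round(s[k],2))
f=env.grab_frame('scene');cv2.imwrite('pics/s9.png',f['image'][:,:,::-1])"
```

```text
joints [ 10.3   32.94 -12.39 101.81   7.65  46.83 -84.84]
effort [ 5.430e+00 -5.040e+01  2.970e+00 -1.996e+01  1.820e+00 -4.700e-01
 -1.000e-02]
force [-3.44  8.86  1.74]
ft_torque [ 1.77  0.51 -0.02]
joint_velocities [ 0.03 -0.06 -0.01  0.08  0.06  0.03  0.09]
```

View pics/s9.png

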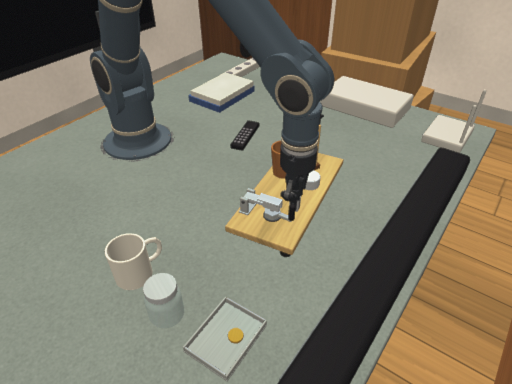

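Emit:
jog_arm(increments=[[0.0045, 0, 0.0003, 0.01, 0]])

```text
time: 17.5
ee_pos: [624.4, -53.4, 144.9]
ee_rot: [[0.176, -0.014, 0.984], [-0.984, 0.023, 0.176], [-0.025, -1.0, -0.01]]
force: [-3.4, 9.3, 2.3]
opening: -0.1
```

```bash
python3 -c "
from h import *
st(14)"
```

```text
t 17.5 rad 52.9 tcp ang 15.9 tan 17.3 phi 0.28 yaw+90 0.09999999999999432 Fpush 9.7 Frad -1.7 Fz 2.3 tz -0.05
```

```bash
python3 -c "
from h import *
f=env.grab_frame('scene');c=cv2.resize(f['image'][180:230,230:310],None,fx=9,fy=9,interpolation=cv2.INTER_CUBIC)[:,:,::-1]
cv2.imwrite('pics/s10.png',c)
g=env.grab_frame('wrist');w=cv2.resize(g['image'][180:320,180:440],None,fx=3,fy=3)[:,:,::-1];cv2.imwrite('pics/w10.png',w)
a=cv2.imread('pics/s8.png');b=cv2.imread('pics/w8.png')
print(np.abs(a.astype(int)-c).mean(),np.abs(b.astype(int)-w).mean())
# pin bottom: darkest column profile at cols 545-570
for im in (a,c):
    gr=cv2.cvtColor(np.ascontiguousarray(im),cv2.COLOR_BGR2GRAY)
    print([int(np.where(gr[300:,x]<70)[0].max()+300) for x in (545,555,565)], 'left edge row330', int(np.where(gr[330,480:]<80)[0].min()+480),'row300',int(np.where(gr[300,480:]<80)[0].min()+480))
# fork region shift
r,_=cv2.phaseCorrelate(np.float32(cv2.cvtColor(a[60:300,80:480],6)),np.float32(cv2.cvtColor(np.ascontiguousarray(c)[60:300,80:480],6))); print('fork shift px(9x)',r)
for x0,x1,y0,y1 in [(300,420,330,300),]: pass
"
```

```text
2.6372880658436215 2.639355921855922
[364, 363, 359] left edge row330 531 row300 533
[369, 367, 363] left edge row330 527 row300 527
fork shift px(9x) (-0.01451368872054104, 0.01269458501511167)
```

View pics/s10.png

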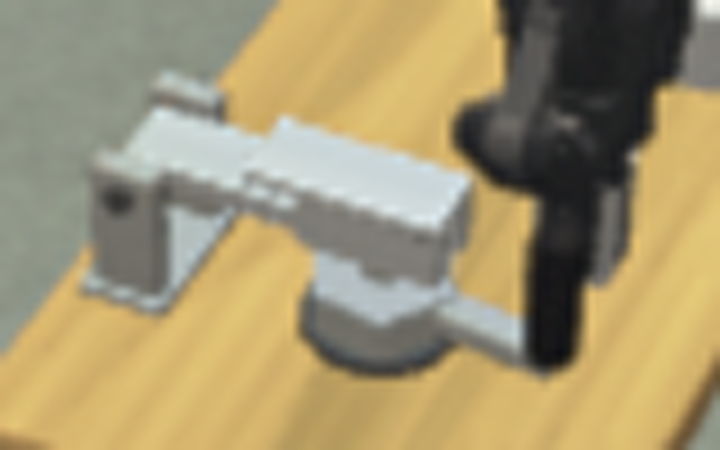

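View pics/w10.png

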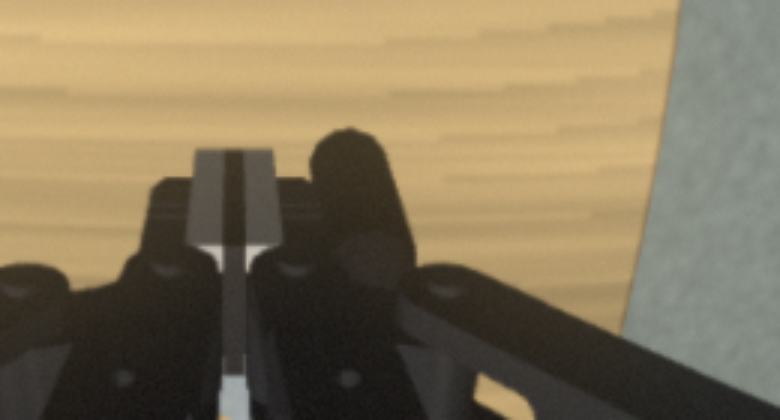

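Emit:
jog_arm(increments=[[0.004, 0, 0.0002, 0.01, 0], [0.005, 0, 0.0003, 0.02, 0]])

```text
time: 17.85
ee_pos: [625.1, -55.5, 144.9]
ee_rot: [[0.156, -0.016, 0.988], [-0.987, 0.027, 0.157], [-0.029, -1.0, -0.012]]
force: [-2.8, 10.5, 3.5]
opening: 0.0
```

```bash
cat >> h.py <<'E'
def pin():
    f=env.grab_frame('scene');c=cv2.resize(f['image'][180:230,230:310],None,fx=9,fy=9,interpolation=cv2.INTER_CUBIC)
    gr=cv2.cvtColor(c,cv2.COLOR_RGB2GRAY)
    print('pin bottom rows',[int(np.where(gr[300:,x]<70)[0].max()+300) for x in (545,550,555,560,565)])
E
python3 -c "
from h import *
st(14);pin()"
```

```text
t 17.85 rad 52.7 tcp ang 13.6 tan 16.7 phi -2.06 yaw+90 -1.0 Fpush 10.8 Frad -1.1 Fz 3.5 tz 0.01
pin bottom rows [373, 372, 371, 369, 364]
```

Emit:
jog_arm(increments=[[0.004, 0, 0.0006, 0.01, 0], [0.0055, 0, 0.001, 0.02, 0]])

```text
time: 18.15
ee_pos: [625.9, -57.4, 144.9]
ee_rot: [[0.137, -0.019, 0.99], [-0.99, 0.031, 0.138], [-0.033, -0.999, -0.015]]
force: [-4.6, 10.6, 4.4]
opening: 0.1
```

```bash
python3 -c "
from h import *
st(14);pin()"
```

```text
t 18.15 rad 52.8 tcp ang 11.4 tan 16.9 phi -4.29 yaw+90 -2.200000000000003 Fpush 11.2 Frad -3.1 Fz 4.4 tz -0.06
pin bottom rows [376, 375, 373, 369, 361]
```

Emit:
jog_arm(increments=[[0.004, 0, 0.0004, 0.01, 0], [0.0055, 0, 0.0006, 0.025, 0], [0.007, 0, 0.0008, 0.04, 0]])

```text
time: 18.58
ee_pos: [626.9, -60.2, 144.9]
ee_rot: [[0.098, -0.022, 0.995], [-0.994, 0.036, 0.099], [-0.038, -0.999, -0.018]]
force: [-4.9, 11.7, 3.7]
opening: -0.1
```

```bash
python3 -c "
from h import *
st(14);pin()"
```

```text
t 18.57 rad 52.7 tcp ang 8.1 tan 16.6 phi -7.54 yaw+90 -4.400000000000006 Fpush 12.1 Frad -3.7 Fz 3.7 tz -0.08
pin bottom rows [381, 379, 373, 368, 305]
```

```bash
python3 -c "
from h import *
L=[(571.3,-25.1,.985,-.175,-.006,.001,4.4),(585,-25,.906,-.424,-.007,.001,4.5),(592.2,-26.8,.845,-.535,-.006,.001,4.5),(604.1,-32.1,.681,-.732,-.005,.002,4.5),(614.0,-39.8,.484,-.875,-.004,.003,5.4),(617.8,-43.6,.374,-.927,-.004,.004,7),(619,-45,.341,-.94,-.005,.006,7.5),(619.9,-46.1,.313,-.95,-.006,.007,7.6),(620.8,-47.3,.284,-.959,-.007,.009,7.5),(621.6,-48.3,.256,-.967,-.008,.012,8.5),(622.4,-49.5,.232,-.973,-.01,.014,8.9),(623.1,-50.8,.208,-.978,-.011,.017,8.7),(623.8,-52.1,.185,-.983,-.012,.02,9.3),(624.4,-53.4,.176,-.984,-.014,.023,9.7),(625.1,-55.5,.156,-.987,-.016,.027,10.8),(625.9,-57.4,.137,-.99,-.019,.031,11.2),(626.9,-60.2,.098,-.994,-.022,.036,12.1)]
for x,y,c,s,yx,yy,F in L:
  t=np.array([c,s]);p=np.array([x,y])+63*np.array([yx,yy])-o
  p=Rz.T@p; t=Rz.T@t; n=np.array([-t[1],t[0]])
  # contact line: points p+lam*n ; pin centre at distance d=14 ahead on line, radius 50
  out=[]
  for d in (14,):
    q=p+d*t; b=q@n; cc=q@q-2500; disc=b*b-cc
    lam=-b+np.sqrt(disc); P=q+lam*n; out.append((np.degrees(np.arctan2(P[1],P[0])).round(2),lam.round(1)))
  print(out,F)
"

```

```text
[(np.float64(70.81), np.float64(0.3))] 4.4
[(np.float64(55.88), np.float64(-0.1))] 4.5
[(np.float64(47.61), np.float64(-0.2))] 4.5
[(np.float64(33.24), np.float64(-0.2))] 4.5
[(np.float64(19.47), np.float64(-0.2))] 5.4
[(np.float64(13.77), np.float64(-0.3))] 7
[(np.float64(11.95), np.float64(-0.3))] 7.5
[(np.float64(10.52), np.float64(-0.3))] 7.6
[(np.float64(9.06), np.float64(-0.3))] 7.5
[(np.float64(7.95), np.float64(-0.3))] 8.5
[(np.float64(6.57), np.float64(-0.3))] 8.9
[(np.float64(5.18), np.float64(-0.3))] 8.7
[(np.float64(3.79), np.float64(-0.3))] 9.3
[(np.float64(2.45), np.float64(-0.4))] 9.7
[(np.float64(0.27), np.float64(-0.3))] 10.8
[(np.float64(-1.7), np.float64(-0.4))] 11.2
[(np.float64(-4.61), np.float64(-0.3))] 12.1
```

Emit:
jog_arm(increments=[[0.002, 0, 0, 0, 0], [0.002, 0, 0, 0, 0]])

```text
time: 18.88
ee_pos: [626.8, -60.0, 145.1]
ee_rot: [[0.098, -0.023, 0.995], [-0.994, 0.039, 0.099], [-0.041, -0.999, -0.019]]
force: [-2.2, 8.7, 0.7]
opening: 0.1
```

```bash
cat >> h.py <<'E'
def ph():
    s=env.read_state();R=s['ee_rot'];x=s['ee_pos'];t=R[:2,0]/np.linalg.norm(R[:2,0])
    p=Rz.T@(x[:2]+63*R[:2,1]-o);t=Rz.T@t;n=np.array([-t[1],t[0]]);q=p+14*t;b=q@n;lam=-b+np.sqrt(b*b-q@q+2500);P=q+lam*n
    fr=Rz.T@s['force'][:2];tt=np.array([P[1],-P[0]])/50
    print('t',s['time'].__round__(2),'PIN',np.degrees(np.arctan2(P[1],P[0])).round(2),'lam',lam.round(1),'Ftan',-(fr@tt).round(2),'Fz',s['force'][2].round(1),'yaw+90',np.degrees(np.arctan2(t[1],t[0])).round(1)+90,'tilt',R[:2,1].round(4),'z',x[2].round(1))
E
python3 -c "
from h import *
ph();pin()"
```

```text
t 18.88 PIN -4.21 lam -0.2 Ftan 8.92 Fz 0.7 yaw+90 -4.400000000000006 tilt [-0.0232  0.0386] z 145.1Traceback (most recent call last):
  File "<string>", line 3, in <module>
    ph();pin()
         ~~~^^
  File "h.py", line 42, in pin
    print('pin bottom rows',[int(np.where(gr[300:,x]<70)[0].max()+300) for x in (545,550,555,560,565)])
                                 ~~~~~~~~~~~~~~~~~~~~~~~~~~~~~~^^
    return umr_maximum(a, axis, None, out, keepdims, initial, where)
ValueError: zero-size array to reduction operation maximum which has no identity
```

Emit:
jog_arm(increments=[[0.001, 0, 0, 0, 0], [0.001, 0, 0, 0, 0]])

```text
time: 19.18
ee_pos: [626.7, -59.8, 145.1]
ee_rot: [[0.098, -0.024, 0.995], [-0.994, 0.04, 0.099], [-0.042, -0.999, -0.02]]
force: [-2.6, 7.0, 0.5]
opening: 0.0
```

```bash
python3 -c "
from h import *
ph()"
```

```text
t 19.18 PIN -3.87 lam -0.1 Ftan 7.24 Fz 0.5 yaw+90 -4.400000000000006 tilt [-0.024  0.04 ] z 145.1
```

Emit:
jog_arm(increments=[[0.0003, 0, 0, 0, 0], [0.0003, 0, 0, 0, 0]])

```text
time: 19.42
ee_pos: [626.7, -59.6, 145.2]
ee_rot: [[0.097, -0.024, 0.995], [-0.994, 0.041, 0.098], [-0.043, -0.999, -0.02]]
force: [-2.3, 4.7, 1.6]
opening: -0.3
```

```bash
python3 -c "
from h import *
ph()"
```

```text
t 19.43 PIN -3.55 lam -0.0 Ftan 4.91 Fz 1.6 yaw+90 -4.400000000000006 tilt [-0.0244  0.0406] z 145.2
```

Emit:
jog_arm(increments=[[-0.0005, 0, 0, 0, 0], [-0.0005, 0, 0, 0, 0]])

```text
time: 19.68
ee_pos: [626.6, -59.3, 145.2]
ee_rot: [[0.097, -0.025, 0.995], [-0.994, 0.04, 0.098], [-0.043, -0.999, -0.02]]
force: [-0.9, 3.6, 0.6]
opening: -0.0
```

```bash
python3 -c "
from h import *
ph()"
```

```text
t 19.68 PIN -3.23 lam 0.0 Ftan 3.69 Fz 0.6 yaw+90 -4.5 tilt [-0.0245  0.0404] z 145.2
```

Emit:
jog_arm(increments=[[-0.001, 0, 0, 0, 0], [-0.001, 0, 0, 0, 0]])

```text
time: 19.92
ee_pos: [626.6, -58.9, 145.2]
ee_rot: [[0.096, -0.024, 0.995], [-0.994, 0.04, 0.097], [-0.042, -0.999, -0.02]]
force: [-1.7, 1.7, 0.4]
opening: -0.1
```

```bash
python3 -c "
from h import *
ph()
f=env.grab_frame('scene');cv2.imwrite('pics/s11.png',cv2.resize(f['image'][180:230,230:310],None,fx=9,fy=9,interpolation=cv2.INTER_CUBIC)[:,:,::-1])
g=env.grab_frame('wrist');cv2.imwrite('pics/w11.png',g['image'][:,:,::-1])"
```

```text
t 19.93 PIN -2.86 lam 0.0 Ftan 1.95 Fz 0.4 yaw+90 -4.5 tilt [-0.0244  0.0397] z 145.2
```

View pics/s11.png

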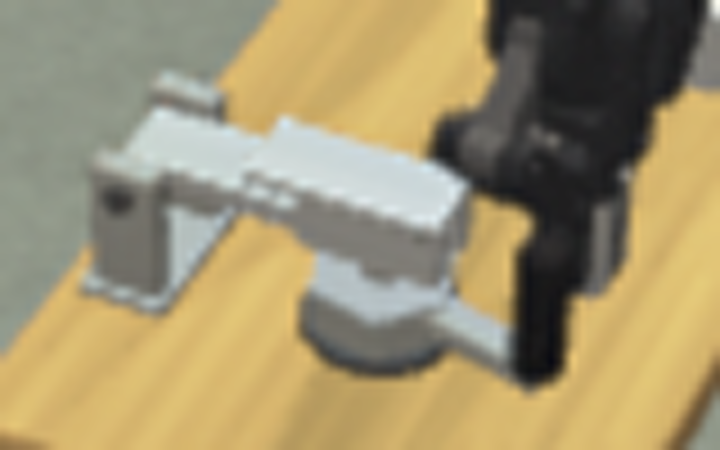

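View pics/w11.png

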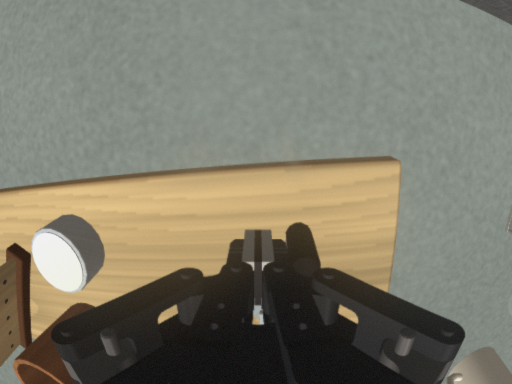

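Emit:
jog_arm(increments=[[-0.008, 0, 0, 0, 0], [-0.016, 0, 0, 0, 0], [-0.024, -0.005, 0.015, 0, 0], [-0.032, -0.015, 0.035, 0, 0], [-0.035, -0.02, 0.05, 0.0, 0]])

```text
time: 20.65
ee_pos: [675.6, -18.6, 166.9]
ee_rot: [[0.098, -0.022, 0.995], [-0.994, 0.04, 0.098], [-0.042, -0.999, -0.018]]
force: [0.4, -0.1, 0.1]
opening: -0.2
```

```bash
python3 -c "
from h import *
rep((100,50,90),-90)
f=env.grab_frame('scene');cv2.imwrite('pics/s12.png',cv2.resize(f['image'][180:230,230:310],None,fx=9,fy=9,interpolation=cv2.INTER_CUBIC)[:,:,::-1])
g=env.grab_frame('wrist');cv2.imwrite('pics/w12.png',g['image'][:,:,::-1])"
```

```text
t 20.65 r [107.4  39.9] tipz 93.9 yaw_riser -94.4 F_riser [ 0.4 -0.2] Fz 0.1 open -0.2 tilt [-0.042 -0.999 -0.018]
shift tool [-0.0093  0.0044 -0.0081] turn -0.077
```

View pics/s12.png

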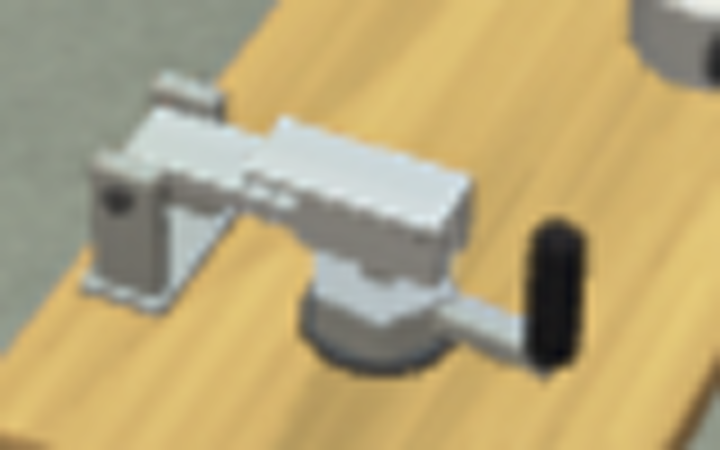

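View pics/w12.png

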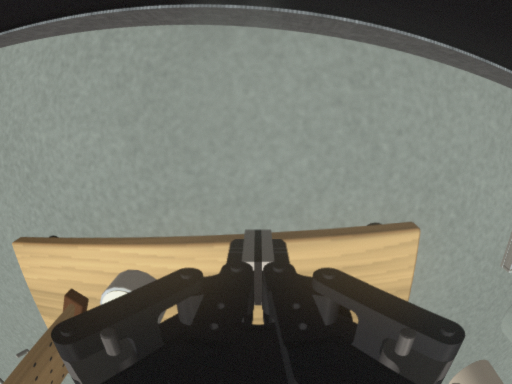

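```bash
python3 -c "
from h import *
for n in ('s8','s10','s11','s12'):
    gr=cv2.cvtColor(cv2.imread(f'pics/{n}.png'),6)[300:420,500:620]
    m=(gr<80); ys,xs=np.where(m)
    print(n,'bottom',ys.max()+300, 'xs at bottom-10', [int(v)+500 for v in (np.where(m[ys.max()-12])[0].min(),np.where(m[ys.max()-12])[0].max())])
f=env.grab_frame('scene')
for ph_ in [-10,-5,-2.5,0,2.5,5,7.5,10]:
  a=np.radians(ph_);q=o+Rz@(50*np.array([np.cos(a),np.sin(a)]))
  print(ph_,[((proj(f,[*q,z])-[230,180])*9+4).round(0) for z in (66,100)])
gr=cv2.cvtColor(cv2.imread('pics/s12.png'),6)
m=(gr<80).astype(np.uint8);m[:200]=0;m[:,:500]=0;m[:,620:]=0;m[400:]=0
M=cv2.moments(m,True);print('pin blob centroid',M['m10']/M['m00'],M['m01']/M['m00'],M['m00'],cv2.boundingRect(m))
t=env.grab_frame('top');cv2.imwrite('pics/t12.png',cv2.resize(t['image'][115:225,200:325],None,fx=5,fy=5)[:,:,::-1])
"
```

```text
s8 bottom 366 xs at bottom-10 [531, 574]
s10 bottom 371 xs at bottom-10 [526, 571]
s11 bottom 385 xs at bottom-10 [513, 557]
s12 bottom 370 xs at bottom-10 [528, 571]
-10 [array([535., 349.]), array([541., 249.])]
-5 [array([544., 339.]), array([550., 239.])]
-2.5 [array([547., 334.]), array([554., 234.])]
0 [array([551., 329.]), array([558., 229.])]
2.5 [array([554., 323.]), array([561., 224.])]
5 [array([557., 318.]), array([563., 218.])]
7.5 [array([559., 312.]), array([566., 213.])]
10 [array([561., 307.]), array([568., 207.])]
pin blob centroid 553.9623378434928 296.4802622402009 7169.0 (525, 223, 59, 148)
```

View pics/t12.png

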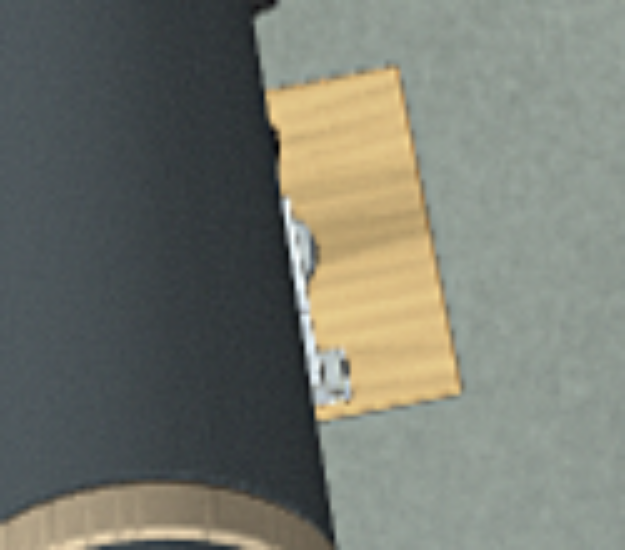

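```bash
python3 -c "
from h import *
rep((52,34,72),-88)"
```

```text
t 20.85 r [105.3  39.1] tipz 92.6 yaw_riser -94.5 F_riser [-0.7  0.6] Fz 0.1 open -0.1 tilt [-0.042 -0.999 -0.02 ]
shift tool [ 0.0101  0.0213 -0.0523] turn -0.113
```

Emit:
jog_arm(increments=[[0.002, 0, -0.015, -0.03, 0], [0.004, 0.005, -0.03, -0.06, 0], [0.006, 0.012, -0.045, -0.09, 0], [0.008, 0.02, -0.0525, -0.113, 0], [0.009, 0.021, -0.0525, -0.113, 0]])

```text
time: 21.48
ee_pos: [620.5, -33.7, 144.7]
ee_rot: [[0.208, -0.026, 0.978], [-0.977, 0.039, 0.209], [-0.044, -0.999, -0.017]]
force: [-0.5, 0.4, 0.2]
opening: 0.4
```

```bash
python3 -c "
from h import *
rep((51,18,72),-88);ph()"
```

```text
t 21.48 r [50.5 34.6] tipz 71.7 yaw_riser -88.0 F_riser [-0.4  0.5] Fz 0.2 open 0.4 tilt [-0.044 -0.999 -0.017]
shift tool [ 0.0166 -0.0011 -0.0001] turn -0.001
t 21.48 PIN 27.57 lam -5.5 Ftan 0.66 Fz 0.2 yaw+90 2.0 tilt [-0.0262  0.0393] z 144.7
```

Emit:
jog_arm(increments=[[0.006, 0, 0, 0, 0], [0.012, 0, 0, 0, 0], [0.017, 0, 0, 0, 0], [0.018, 0, 0, 0, 0]])

```text
time: 21.98
ee_pos: [624.5, -52.0, 143.9]
ee_rot: [[0.207, -0.026, 0.978], [-0.977, 0.039, 0.208], [-0.044, -0.999, -0.017]]
force: [0.3, 0.2, -0.4]
opening: 0.1
```

```bash
python3 -c "
from h import *
ph()"
```

```text
t 21.98 PIN 5.24 lam -0.8 Ftan 0.11 Fz -0.4 yaw+90 1.9000000000000057 tilt [-0.026  0.039] z 143.9
```

Emit:
jog_arm(increments=[[0.001, 0, 0, 0, 0], [0.002, 0, 0, 0, 0]])

```text
time: 22.22
ee_pos: [624.8, -52.9, 143.8]
ee_rot: [[0.208, -0.026, 0.978], [-0.977, 0.04, 0.208], [-0.045, -0.999, -0.017]]
force: [-1.7, 3.3, -0.1]
opening: -0.0
```

```bash
python3 -c "
from h import *
ph()"
```

```text
t 22.23 PIN 4.28 lam -0.9 Ftan 3.62 Fz -0.1 yaw+90 2.0 tilt [-0.0264  0.0403] z 143.8
```

Emit:
jog_arm(increments=[[0.002, 0, 0, 0, 0], [0.0025, 0, 0, 0, 0]])

```text
time: 22.48
ee_pos: [625.1, -53.6, 143.8]
ee_rot: [[0.209, -0.027, 0.978], [-0.977, 0.042, 0.21], [-0.047, -0.999, -0.018]]
force: [-2.6, 5.6, 1.2]
opening: -0.0
```

```bash
python3 -c "
from h import *
ph()"
```

```text
t 22.48 PIN 3.58 lam -0.9 Ftan 6.03 Fz 1.2 yaw+90 2.0 tilt [-0.0273  0.0423] z 143.8
```

Emit:
jog_arm(increments=[[0.003, 0, 0, 0, 0], [0.0035, 0, 0, 0, 0]])

```text
time: 22.72
ee_pos: [625.3, -54.2, 143.7]
ee_rot: [[0.21, -0.029, 0.977], [-0.976, 0.046, 0.212], [-0.051, -0.999, -0.019]]
force: [-2.2, 6.6, 3.4]
opening: -0.2
```

```bash
python3 -c "
from h import *
ph()"
```

```text
t 22.73 PIN 3.1 lam -0.9 Ftan 6.89 Fz 3.4 yaw+90 2.0999999999999943 tilt [-0.0289  0.0456] z 143.7
```

Emit:
jog_arm(increments=[[0.003, 0, 0, 0, 0], [0.0045, 0, 0, 0, 0]])

```text
time: 22.98
ee_pos: [625.5, -55.0, 143.7]
ee_rot: [[0.213, -0.031, 0.977], [-0.976, 0.05, 0.214], [-0.055, -0.998, -0.02]]
force: [-3.5, 10.1, 3.3]
opening: -0.0
```

```bash
python3 -c "
from h import *
ph()"
```

```text
t 22.98 PIN 2.55 lam -0.9 Ftan 10.65 Fz 3.3 yaw+90 2.299999999999997 tilt [-0.0312  0.0499] z 143.7
```

Emit:
jog_arm(increments=[[0.003, 0, 0, 0, 0], [0.005, 0, 0, 0, 0]])

```text
time: 23.22
ee_pos: [625.8, -55.9, 143.7]
ee_rot: [[0.215, -0.034, 0.976], [-0.975, 0.055, 0.217], [-0.061, -0.998, -0.021]]
force: [-4.5, 8.7, 4.9]
opening: -0.2
```

```bash
python3 -c "
from h import *
ph()"
```

```text
t 23.23 PIN 1.81 lam -0.9 Ftan 9.46 Fz 4.9 yaw+90 2.4000000000000057 tilt [-0.0336  0.0546] z 143.7
```

Emit:
jog_arm(increments=[[0.002, 0, 0, 0, 0], [0.001, 0, 0, 0, 0], [0.0, 0, 0, 0, 0], [-0.001, 0, 0, 0, 0], [-0.002, 0, 0, 0, 0]])

```text
time: 23.85
ee_pos: [625.4, -54.6, 143.9]
ee_rot: [[0.215, -0.033, 0.976], [-0.975, 0.054, 0.216], [-0.06, -0.998, -0.021]]
force: [-1.2, 1.5, 0.2]
opening: 0.0
```

```bash
python3 -c "
from h import *
ph()"
```

```text
t 23.85 PIN 3.33 lam -0.9 Ftan 1.76 Fz 0.2 yaw+90 2.4000000000000057 tilt [-0.0333  0.0538] z 143.9
```

Emit:
jog_arm(increments=[[-0.001, 0, 0, 0, 0], [-0.002, 0, 0, 0, 0], [-0.004, 0, 0, 0, 0], [-0.008, 0, 0, 0, 0], [-0.014, 0, 0, 0, 0]])

```text
time: 24.48
ee_pos: [622.4, -40.8, 144.7]
ee_rot: [[0.214, -0.033, 0.976], [-0.975, 0.054, 0.216], [-0.06, -0.998, -0.021]]
force: [0.4, -0.2, -0.1]
opening: -0.3
```

```bash
python3 -c "
from h import *
ph();rep((110,45,95),-90)
f=env.grab_frame('scene');c=cv2.resize(f['image'][180:230,230:310],None,fx=9,fy=9,interpolation=cv2.INTER_CUBIC)[:,:,::-1];cv2.imwrite('pics/s13.png',c)
gr=cv2.cvtColor(np.ascontiguousarray(c),6)[300:420,500:620];m=gr<80;ys,xs=np.where(m);print(ys.max()+300,np.where(m[ys.max()-12])[0][[0,-1]]+500)"
```

```text
t 24.48 PIN 19.7 lam -3.2 Ftan -0.41 Fz -0.1 yaw+90 2.4000000000000057 tilt [-0.0331  0.0536] z 144.7
t 24.48 r [51.2 27.3] tipz 71.7 yaw_riser -87.6 F_riser [ 0.4 -0.3] Fz -0.1 open -0.3 tilt [-0.06  -0.998 -0.021]
shift tool [-0.0166 -0.0236  0.059 ] turn 0.041
370 [527 571]
```

Emit:
jog_arm(increments=[[-0.004, 0, 0.015, 0, 0], [-0.008, -0.005, 0.03, 0, 0], [-0.012, -0.02, 0.045, 0, 0], [-0.014, -0.05, 0.06, 0, 0], [-0.015, -0.1, 0.065, 0, 0]])

```text
time: 25.15
ee_pos: [686.5, -14.8, 243.6]
ee_rot: [[0.217, -0.036, 0.975], [-0.974, 0.055, 0.219], [-0.062, -0.998, -0.023]]
force: [0.9, -1.3, 0.2]
opening: 0.6
```

```bash
python3 -c "
from h import *
rep()
f=env.grab_frame('scene');cv2.imwrite('pics/s14.png',cv2.resize(f['image'][130:280,210:360],None,fx=4,fy=4,interpolation=cv2.INTER_CUBIC)[:,:,::-1])
c=cv2.resize(f['image'][180:230,230:310],None,fx=9,fy=9,interpolation=cv2.INTER_CUBIC)
gr=cv2.cvtColor(c,7)[300:420,500:620];m=gr<80;ys,xs=np.where(m);print(ys.max()+300,np.where(m[ys.max()-12])[0][[0,-1]]+500)"
```

```text
t 25.15 r [118.8  41.7] tipz 170.6 yaw_riser -87.5 F_riser [ 0.7 -1.4] Fz 0.2 open 0.6 tilt [-0.062 -0.998 -0.023]
370 [527 571]
```

View pics/s14.png

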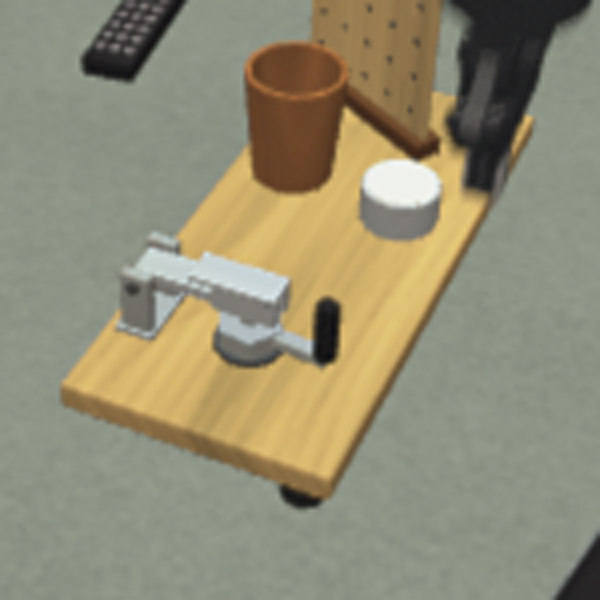

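The picture shows the fork level over the blade (about 245,285). The lever pin (327,330) has stayed where it settled, the cup and tin are untouched, and the gripper is clear at 170 mm.

```bash
python3 -c "
from cell import env
print(env.close_job())"
```

```text
the job is handed in; nothing more can be done
None
```

The fork is down over the blade and the jam nut looks tight, but one check disagrees: the push force I measured is well below what your figures give for that much turn. I handed the job in at about 25 s, with the gripper clear of everything.

**Fork:** I flipped it over and pressed it onto its stop with 11 N, slightly above the 2 to 10 N you gave. The fingertip stopped at 94.1 mm (94.5 mm expected). It stayed level and still in every later picture.

**Nut:** I pushed the pin clockwise.
- **Force:** about 4.5 N while loose, then 7 N near 14° before the riser's +x axis, rising to 12.1 N at the farthest push.
- **After release:** the pin sprang back about 7°. I pushed it again to about 10 N and let go, and it settled in the same place and stayed there. That matches the spring-back to about 0.11 you described.

**What does not agree:**
- **Turn against force:** past the meeting point, force rose only about 2 N per 0.1 rad of pin travel; you gave 6 N. From the turn, allowing 0.08 rad for the screw's play, the squeeze peaked near 0.23 and rests near 0.10. From the force alone, the peak was only about 0.085. I trusted the turn and the spring-back, because 15 to 16 N by force would have overtightened the nut by turn.
- **If the play was already used up:** the peak would be about 0.3, which is over the limit.
- **Screw:** the fork hides the blade, so I could not check the screw's angle directly. If the force figure is right instead, the screw may have turned more than its play, possibly past 0.2.

The dice cup and tin stand where they were in the last picture; I did not recheck the jar, tray, cap or mug at the end.

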